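# Sort out two pressure gauges on their sloping reading stands

### The job

The red gauge has been left on the blue reading stand: move it to the red stand, then put the blue gauge from the bench on the blue stand. Set each down gently, without banging or dropping it, lying flat on the sloping cradle with its dial out, down against the ledge and its stem pointing down the slope through the notch. Leave everything else on the bench where it is.

Things in the scene. Friction and masses are not known exactly. Their poses are not given: they have to be found in the camera images.
- red_gauge: Round pressure gauge in a red boot: disc 64 mm in diameter, 34 mm thick, with a brass stem (16 mm square, then 13 mm round, its centre line 17 mm above the underside) sticking out sideways to 63 mm from the disc's axis; 0.25 kg. Origin: centre of the disc's underside; z out through the white dial, stem along -x. At the start it sits on the blue cradle.
- blue_gauge: Round pressure gauge in a blue boot: disc 64 mm in diameter, 34 mm thick, with a brass stem (16 mm square, then 13 mm round, its centre line 17 mm above the underside) sticking out sideways to 63 mm from the disc's axis; 0.25 kg. Origin: centre of the disc's underside; z out through the white dial, stem along -x. At the start it lies flat on the bench, turned up to 1.9 rad either way.
- red_gauge_stem (a point): The outer end of the red gauge's stem.
- blue_gauge_stem (a point): The outer end of the blue gauge's stem.
- red_cradle: Red cradle on its fixed stand: plate 50 mm wide, 76 mm long, sloping 30 degrees, low end towards the robot. Origin on the plate's face, 110 mm above the bench: a seated gauge's underside centre comes here and its axes match; x up the slope, z out of the plate. The plate is narrower than the gauge: fingers straddle it. The stand's foot is 155 x 80 mm.
- blue_cradle: Blue cradle on its fixed stand: plate 50 mm wide, 76 mm long, sloping 30 degrees, low end towards the robot. Origin on the plate's face, 110 mm above the bench: a seated gauge's underside centre comes here and its axes match; x up the slope, z out of the plate. The plate is narrower than the gauge: fingers straddle it. The stand's foot is 155 x 80 mm.
- red_notch (a point): Middle of the notch at the red cradle's low end, on the plate: a 30 mm gap for the stem between two ledge lugs, each 10 mm wide, 6 mm thick, 16 mm high off the plate; their uphill faces, on which the gauge's disc rests, are level with this point.
- blue_notch (a point): Middle of the notch at the blue cradle's low end, on the plate: a 30 mm gap for the stem between two ledge lugs, each 10 mm wide, 6 mm thick, 16 mm high off the plate; their uphill faces, on which the gauge's disc rests, are level with this point.
- red_lamp (a point): Middle of the underside of the lamp head over the red cradle: 26 mm deep, 60 mm wide, 14 mm high, on a 10 mm post that stands 63 mm behind this point and reaches 0.30 m above the bench. It is in the way of a vertical gripper over the cradle.
- blue_lamp (a point): Middle of the underside of the lamp head over the blue cradle: 26 mm deep, 60 mm wide, 14 mm high, on a 10 mm post that stands 63 mm behind this point and reaches 0.30 m above the bench. It is in the way of a vertical gripper over the cradle.
- grey_gauge_a: Round pressure gauge in a grey boot: disc 64 mm in diameter, 34 mm thick, with a brass stem (16 mm square, then 13 mm round, its centre line 17 mm above the underside) sticking out sideways to 63 mm from the disc's axis; 0.25 kg. Origin: centre of the disc's underside; z out through the white dial, stem along -x. A bystander lying on the bench.
- grey_gauge_b: Round pressure gauge in a grey boot: disc 64 mm in diameter, 34 mm thick, with a brass stem (16 mm square, then 13 mm round, its centre line 17 mm above the underside) sticking out sideways to 63 mm from the disc's axis; 0.25 kg. Origin: centre of the disc's underside; z out through the white dial, stem along -x. A bystander lying on the bench.
- wrench: Steel adjustable wrench, a bystander lying flat on the bench: 183 mm long along its y, 42 mm wide, 12 mm high. Origin on the bench, near its middle.
- pump: Fixed hand pump with its own gauge on top, standing between and behind the stands: foot 120 x 100 mm (x from -45 to 75 mm of the origin), 200 mm high. Origin on the bench under its column.
- tub: Yellow jar, a bystander, 64 mm in diameter, 100 mm high. Origin: centre of its underside.
- adapter: Brass adapter standing upright on the bench, a bystander: 36 mm in diameter, 55 mm high. Origin: centre of its underside.
- sealant: Small white jar with an orange cap, a bystander: 36 mm in diameter, 55 mm high. Origin: centre of its underside.
- meter: Yellow handheld meter lying on its back, a bystander: 160 x 75 x 35 mm. Origin: centre of its underside.

How it is judged (in metres and radians):
On the way:
1. the red gauge is on the red cradle and released (x of red_gauge in the frame of red_cradle between -0.005 and 0.005 m and y of red_gauge in the frame of red_cradle between -0.006 and 0.006 m and z of red_gauge in the frame of red_cradle between -0.004 and 0.004 m and angle between the z axis of red_gauge and the z axis of red_cradle, either way round below 0.1 rad and angle between the x axis of red_gauge and the x axis of red_cradle, either way round below 0.2 rad and x of red_gauge_stem in the frame of red_cradle below -0.045 m and linear speed of red_gauge below 0.02 m/s and angular speed of red_gauge below 0.2 rad/s and contact force between the fingers and red_gauge below 0.1 N), for 0.2 s.
At the end, for the whole second after the job is handed in: Each gauge at rest on the cradle of its own colour: underside centre within 5 mm along the slope, 6 mm across and 4 mm in height of the seat point, flat within 0.1 rad, dial out, stem down the slope within 0.2 rad (x of red_gauge in the frame of red_cradle between -0.005 and 0.005 m and y of red_gauge in the frame of red_cradle between -0.006 and 0.006 m and z of red_gauge in the frame of red_cradle between -0.004 and 0.004 m and angle between the z axis of red_gauge and the z axis of red_cradle, either way round below 0.1 rad and angle between the x axis of red_gauge and the x axis of red_cradle, either way round below 0.2 rad and x of red_gauge_stem in the frame of red_cradle below -0.045 m and linear speed of each of red_gauge, blue_gauge below 0.02 m/s and angular speed of each of red_gauge, blue_gauge below 0.2 rad/s and x of blue_gauge in the frame of blue_cradle between -0.005 and 0.005 m and y of blue_gauge in the frame of blue_cradle between -0.006 and 0.006 m and z of blue_gauge in the frame of blue_cradle between -0.004 and 0.004 m and angle between the z axis of blue_gauge and the z axis of blue_cradle, either way round below 0.1 rad and angle between the x axis of blue_gauge and the x axis of blue_cradle, either way round below 0.2 rad and x of blue_gauge_stem in the frame of blue_cradle below -0.045 m); the robot touches nothing.
It fails at once if a bystander (grey gauge, wrench, yellow jar, meter, adapter or sealant jar) is shoved more than 30 mm (distance of any of grey_gauge_a, grey_gauge_b, wrench, tub, meter, adapter, sealant from where it was at the start of the episode above 0.03 m).
It fails at once if a gauge is banged on a cradle (pressed with over 80 N) (contact force between any of red_gauge, blue_gauge and red_cradle above 80 N or contact force between any of red_gauge, blue_gauge and blue_cradle above 80 N).
It fails at once if a gauge is dropped (moves faster than 0.4 m/s out of the fingers) ((linear speed of red_gauge above 0.4 m/s and contact force between the fingers and red_gauge below 0.1 N) or (linear speed of blue_gauge above 0.4 m/s and contact force between the fingers and blue_gauge below 0.1 N)).
It also fails if it takes over 70 s, if anything falls off the work surface, if the arm or the gripper's body presses on something with over 40 N, if the wrist force passes 120 N, or if a joint passes its speed limit or range.

### The arm

A 6-joint arm with a two-finger parallel gripper is mounted at the origin on the work surface. World frame = base frame: x ahead of the robot, y to its left, z up, the work surface at z = 0. Lengths are in mm, angles in degrees, forces in N, time in s.
With the tool pointing down it reaches from about 350 to 850 mm from the base axis. Payload 8.1 kg.
Tool frame: the origin (TCP) lies midway between the tips of the shut fingers; the grasp point (between the pads) lies 19 mm behind it; z points along the fingers, y is the line along which they close (so a half turn about z gives the same grasp; the last joint's range is limited). The gripper opens to 85 mm and grips with 20 to 120 N. Pads are 22 mm wide; open, the fingers measure 114 mm over their backs; the gripper's body (76 mm by 85 mm) begins 54 mm behind the grasp point. The pads swing forward as they close: fully open they stand 13 mm farther back than shut.
Start: joints at [67.873, 7.471, 85.268, -0, 87.261, -4.893], TCP at [177.749, 573.071, 199.292] pointing down, gripper open.
Joint ranges: [-169.43, 169.43], [-51.17, 129.36], [1.28, 143.12], [-76.62, 256.62], [0, 156.53], [-152.29, 152.29]. Speed limits (degrees/s): [136.94, 136.94, 159.86, 180, 180, 180].

### API

Orientations are given as [roll, pitch, yaw] about the fixed x, y, z axes, in that order (R = Rz(yaw) Ry(pitch) Rx(roll)).
In Python, from bench import sensors, optics, r gives the robot as it stands.
- The arm moves only by the tool apply_moves, never from a script. Its argument "targets" is a list of rows, each a list of 7 numbers: the shift along the tool's x, y, z in mm, then the turn, a rotation vector about the tool's x, y, z in rad, then the closure, from 0 (fully open) to 1 (shut). In form: [[x, y, z, wx, wy, wz, claw], ...]. A call has 1 to 20 rows; each row shifts and turns the commanded pose from where the row before left it, along the tool's axes as they then stand; what a row does not reach is not made up. A row lasts 1/8 s, in which the tool goes at most 62.5 mm and 10.7 degrees, less where a joint would pass 70% of its speed; a pose out of reach is approached as far as the arm can. A call is refused whole if a number of a shift passes 62.5 or a number of a turn 0.188, either way. A call with a gripper value outside its range is refused whole. The fingers move at their own pace and stop on an object; "force" is the grip in N (left out, the last holds). Time passes only in rows, so rows that do not move let the fingers close. It gives the time, the measured TCP pose, the force, the opening and the grip force at its end, in the units of the state.
- sensors.sense(): the state, without advancing time (a new reading comes with each control period).
- optics.snapshot(name): name is "scene" or "top" or "wrist"; returns the picture (384x512x3 uint8, red, green, blue); there is no depth.
- optics.get_calibration(name): a dict with "camera_matrix" (3x3 intrinsics, pixels), "pose" (4x4, takes a point from camera to world coordinates). Camera axes: x right, y down, z forward; pixel columns grow to the right and rows downward; lengths in mm; the calibration is good to about 2 mm. A picture is of the moment at which its call begins: read the wrist's pose just before it. get_calibration takes no time and is no camera call; for the wrist camera it gives the pose at the moment of the call.
- r.hand_in(): hands the job in; it is judged then, once.
The state is a dict: "time": time; "joint_pos": joint angles; "qd": joint speeds; "joint_efforts": joint torques, N m; "tool_pos": TCP position; "tcp_rot": TCP orientation; "ft_force": force on the tool from outside, world axes, zero at the start; "wrist_torque": the same for the moment, N m; "finger_gap": finger opening in mm; "grip_force": force on a finger pad.
Only numpy, scipy, OpenCV 4.12 (cv2) and the standard library are available. Lean on these libraries where they do the work, as an engineer would, in place of code of your own. Each camera call takes 0.05 s, during which the arm holds its last target. There are 200 camera calls.

## Working session

There is one attempt and no reset: what is moved stays moved. The work goes in short steps, Python scripts to look and compute and a tool call to move; the robot and the scene stay as the last step left them, time stands still between calls to the robot, and variables do not carry over. Pictures are saved under pics/ and viewed, at most 10 in all, crops included, and the job is handed in when it is done.

Besides the shell and the picture viewer there is one more tool, called after ">>>" by a JSON object that holds its "name" and its "arguments". apply_moves: Moves the arm, as the interface text tells. Its arguments: {"type":"object","properties":{"targets":{"type":"array"},"force":{"type":"number"}},"required":["targets"]}

```bash
ls; mkdir -p pics
python3 - <<'E'
from bench import sensors, optics, r
import cv2,numpy as np
print(sensors.sense())
np.set_printoptions(suppress=True,precision=3)
for n in ["scene","top"]:
    im=optics.snapshot(n); c=optics.get_calibration(n); print(n,c)
    cv2.imwrite(f"pics/{n}0.png",im[:,:,::-1])
a=cv2.imread("pics/scene0.png");b=cv2.imread("pics/top0.png")
cv2.imwrite("pics/s0.png",cv2.resize(a,(800,600),interpolation=cv2.INTER_CUBIC));cv2.imwrite("pics/t0.png",cv2.resize(b,(800,600),interpolation=cv2.INTER_CUBIC))
E
```

```text
pics
{'time': 0.0, 'joint_pos': array([ 6.78719324e+01,  7.51485416e+00,  8.53308970e+01, -6.20808543e-04,
        8.72596048e+01, -4.89128458e+00]), 'qd': array([-0.0066094 , -0.05940011, -0.18839977,  0.00209824, -0.1120727 ,
       -0.00178545]), 'joint_efforts': array([-8.42337286e-04, -5.69385445e+01, -5.00554597e+01, -3.01971077e-04,
        1.46097873e-02, -4.83468591e-05]), 'tool_pos': array([177.52796574, 572.49866975, 198.23161069]), 'tcp_rot': array([-1.79894975e+02, -8.36542000e-03,  1.62763240e+02]), 'ft_force': array([-0.24990812, -0.37328662,  0.49911596]), 'wrist_torque': array([ 0.01210529, -0.02547645, -0.00711225]), 'grip_force': 0.0, 'finger_gap': 85.73528929934822}
scene {'camera_matrix': array([[409.793,   0.   , 253.948],
       [  0.   , 409.793, 188.366],
       [  0.   ,   0.   ,   1.   ]]), 'pose': array([[ -0.836,   0.425,  -0.347, 914.771],
       [  0.548,   0.633,  -0.547, 549.738],
       [ -0.013,  -0.648,  -0.762, 959.355],
       [  0.   ,   0.   ,   0.   ,   1.   ]])}
top {'camera_matrix': array([[366.557,   0.   , 252.358],
       [  0.   , 366.557, 204.131],
       [  0.   ,   0.   ,   1.   ]]), 'pose': array([[   0.027,   -0.993,    0.117,  417.776],
       [  -1.   ,   -0.026,    0.009,   -8.164],
       [  -0.005,   -0.117,   -0.993, 1355.459],
       [   0.   ,    0.   ,    0.   ,    1.   ]])}
```

View pics/s0.png

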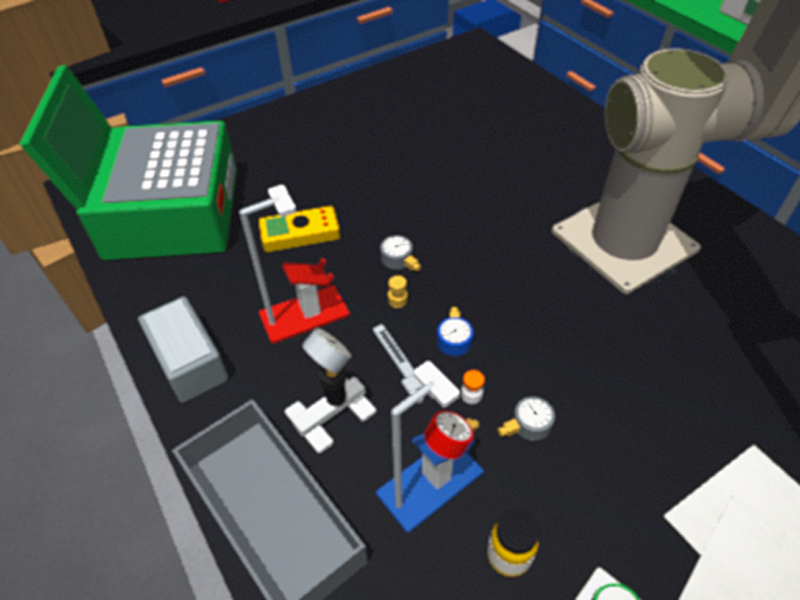

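View pics/t0.png

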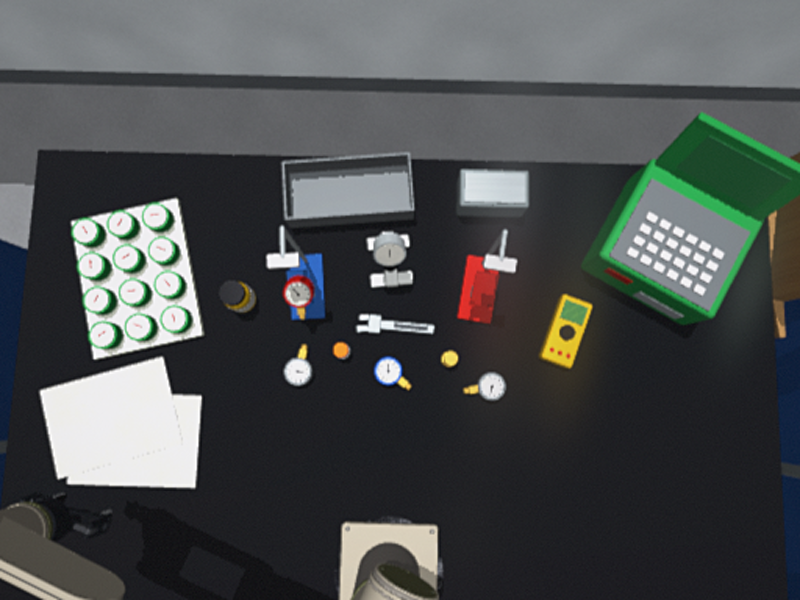

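The scene view shows the red gauge on the blue stand (448,432), the empty red stand (308,290) and the blue gauge (455,335). In the top view they are at (298,292), (482,290) and (388,370).

```bash
cat > h.py <<'E'
from bench import sensors, optics, r
import cv2,numpy as np
from scipy.spatial.transform import Rotation as R
np.set_printoptions(suppress=True,precision=2)
def ray(c,p):
    d=np.linalg.inv(c["camera_matrix"])@[p[0],p[1],1.]; T=c["pose"]; d=T[:3,:3]@d
    return T[:3,3],d/np.linalg.norm(d)
def onz(c,p,z):
    o,d=ray(c,p); return o+d*(z-o[2])/d[2]
def tri(rays):
    A=sum(np.eye(3)-np.outer(d,d) for o,d in rays);b=sum((np.eye(3)-np.outer(d,d))@o for o,d in rays)
    X=np.linalg.solve(A,b); return X,[float(np.linalg.norm(np.cross(X-o,d))) for o,d in rays]
def proj(c,X):
    T=c["pose"];q=c["camera_matrix"]@(T[:3,:3].T@(np.asarray(X,float)-T[:3,3])); return q[:2]/q[2]
def hsv(im,h0,h1,s=120,v=60,v1=255):
    a=cv2.cvtColor(im,cv2.COLOR_RGB2HSV)
    if h0<h1: return cv2.inRange(a,(h0,s,v),(h1,255,v1))
    return cv2.inRange(a,(h0,s,v),(180,255,v1))|cv2.inRange(a,(0,s,v),(h1,255,v1))
def blobs(m,amin=15):
    n,l,st,ce=cv2.connectedComponentsWithStats(m); return [(st[i].tolist(),ce[i].round(1).tolist(),i) for i in range(1,n) if st[i][4]>=amin],l
def pose():
    s=sensors.sense(); return s["tool_pos"],R.from_euler("xyz",s["tcp_rot"],degrees=True),s
E
python3 - <<'E'
from h import *
for n in ["scene","top"]:
    im=cv2.imread(f"pics/{n}0.png")[:,:,::-1].copy(); c=optics.get_calibration(n)
    for nm,a in dict(red=(170,8),blue=(105,125),brass=(12,30)).items():
        b,l=blobs(hsv(im,*a,s=130,v=40),12); print(n,nm,[(x[0],x[1]) for x in b if 80<x[1][0]<400 and 100<x[1][1]<340])
    if n=="top":
        for p in [(388,370),(408,385),(298,372),(304,350),(492,386),(467,391),(342,350),(450,358)]:
            print(p,onz(c,np.array(p)*.64,34))
        for p in [(288,256),(322,253),(326,317),(289,321),(468,254),(509,262),(493,323),(458,317)]: print("foot",p,onz(c,np.array(p)*.64,10))
b,t=optics.get_calibration("scene"),optics.get_calibration("top")
for nm,p,q in [("bluelamp",(437,382),(283,261)),("redlamp",(282,200),(500,264)),("reddial",(454,427),(298,290)),("bluepost top",(399,410),(282,230)),("redpost top",(245,212),(504,233))]:
    print(nm,tri([ray(b,np.array(p)*.64),ray(t,np.array(q)*.64)]))
print(optics.get_calibration("wrist"))
E
python3 -c "
import cv2
a=cv2.imread('pics/top0.png')[130:260,160:360];cv2.imwrite('pics/c.png',cv2.resize(a,(800,520),interpolation=cv2.INTER_CUBIC))"
```

```text
scene red [([139, 119, 4, 16, 37], [140.9, 126.6]), ([165, 165, 59, 55, 1468], [194.6, 193.9]), ([271, 262, 33, 32, 410], [284.2, 281.5])]
scene blue [([279, 203, 25, 25, 269], [290.4, 218.0]), ([263, 278, 22, 20, 133], [272.3, 287.3]), ([240, 282, 70, 59, 1477], [272.7, 313.9])]
scene brass [([165, 131, 53, 31, 961], [193.2, 146.7]), ([259, 163, 11, 11, 83], [263.6, 168.2]), ([248, 176, 14, 21, 242], [254.1, 186.0]), ([287, 196, 8, 7, 44], [290.4, 199.2]), ([209, 237, 7, 5, 20], [211.7, 239.4]), ([297, 237, 13, 13, 131], [302.8, 242.5]), ([298, 268, 9, 7, 43], [302.5, 270.6]), ([318, 268, 15, 12, 118], [325.4, 273.6])]
top red [([292, 163, 27, 44, 845], [305.1, 186.3]), ([387, 172, 18, 10, 57], [395.2, 176.4]), ([180, 177, 21, 19, 112], [190.5, 183.3])]
top blue [([183, 162, 25, 43, 493], [199.9, 180.7]), ([185, 196, 7, 9, 39], [187.5, 200.5]), ([239, 228, 19, 19, 96], [247.5, 236.5])]
top brass [([144, 180, 16, 18, 85], [154.2, 190.7]), ([345, 188, 35, 48, 769], [360.6, 214.1]), ([191, 197, 4, 8, 26], [192.7, 199.9]), ([213, 219, 10, 10, 82], [217.2, 223.3]), ([190, 220, 7, 9, 48],
[... 774 characters left out ...]
, 291.27]), [0.3294217760943885, 0.32942177609439754])
redlamp (array([ 653.1 , -196.33,  288.67]), [0.09687910143756827, 0.09687910143746846])
reddial (array([614.44, 213.12, 143.09]), [3.822887879138871, 3.822887879139139])
bluepost top (array([707.67, 220.68, 289.64]), [0.8977107829209496, 0.8977107829211822])
redpost top (array([ 713.45, -203.58,  288.63]), [0.18705646675127413, 0.18705646675149595])
{'camera_matrix': array([[268.39,   0.  , 256.69],
       [  0.  , 268.39, 190.79],
       [  0.  ,   0.  ,   1.  ]]), 'pose': array([[  0.3 ,   0.91,   0.29, 102.39],
       [  0.95,  -0.28,  -0.09, 595.89],
       [ -0.  ,   0.31,  -0.95, 373.19],
       [  0.  ,   0.  ,   0.  ,   1.  ]])}
```

View pics/c.png

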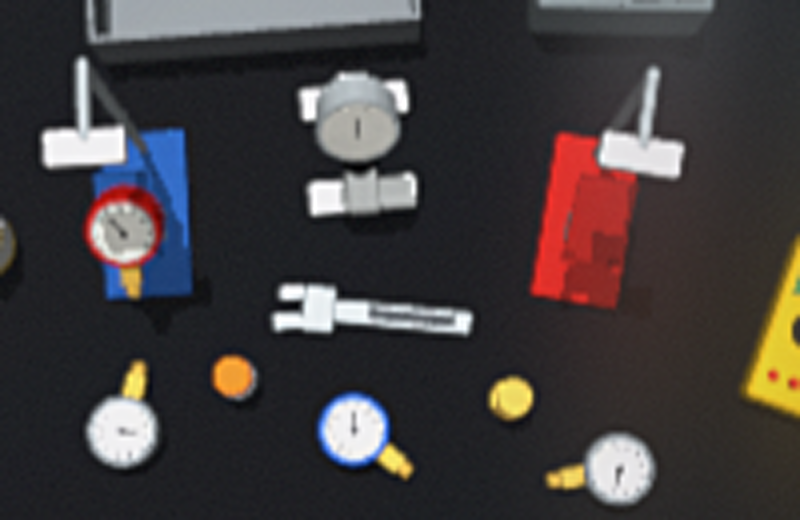

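Top crop: blue foot spans (95–190, 130–300), red foot (530–635, 135–305), and both lamps sit slightly behind their cradles. Blue gauge is at (354,430) with its stem to the lower right. Next is a close wrist look at each stand.

```bash
cat >> h.py <<'E'
from scipy.linalg import fractional_matrix_power as fmp
def cradleR(yaw): # cradle axes
    return R.from_euler("z",yaw,degrees=True)*R.from_euler("y",-30,degrees=True)
FL=R.from_euler("xyz",[180,0,180],degrees=True)   # tool from cradle/gauge frame
def toolR(yaw,tilt=30): return R.from_euler("z",yaw,degrees=True)*R.from_euler("y",-tilt,degrees=True)*FL
def plan(pos,rot,n,start=None):
    p,q,_=pose()
    if start: p,q=start
    M=np.eye(4);M[:3,:3]=(q.inv()*rot).as_matrix();M[:3,3]=q.inv().apply(np.asarray(pos)-p)
    g=np.real(fmp(M,1/n)) if n>1 else M
    row=np.r_[g[:3,3],R.from_matrix(g[:3,:3]).as_rotvec()]
    print(n,"x",[round(v,1) for v in row[:3]],[round(v,4) for v in row[3:]]); return np.asarray(pos),rot
E
python3 - <<'E'
from h import *
print(FL.as_matrix())
a=plan([400,350,330],toolR(5,15),16)
a=plan([545,206,250],toolR(5,30),12,a)
E
```

```text
[[-1.  0.  0.]
 [ 0.  1.  0.]
 [ 0.  0. -1.]]
16 x [np.float64(-16.5), np.float64(-12.1), np.float64(-6.4)] [np.float64(-0.0033), np.float64(-0.0162), np.float64(-0.0241)]
12 x [np.float64(-7.7), np.float64(-13.0), np.float64(10.3)] [np.float64(0.0), np.float64(-0.0218), np.float64(0.0)]
```

>>> {"name": "apply_moves", "arguments": {"targets": [[-16.5, -12.1, -6.4, -0.0033, -0.0162, -0.0241, 0], [-16.5, -12.1, -6.4, -0.0033, -0.0162, -0.0241, 0], [-16.5, -12.1, -6.4, -0.0033, -0.0162, -0.0241, 0], [-16.5, -12.1, -6.4, -0.0033, -0.0162, -0.0241, 0], [-16.5, -12.1, -6.4, -0.0033, -0.0162, -0.0241, 0], [-16.5, -12.1, -6.4, -0.0033, -0.0162, -0.0241, 0], [-16.5, -12.1, -6.4, -0.0033, -0.0162, -0.0241, 0], [-16.5, -12.1, -6.4, -0.0033, -0.0162, -0.0241, 0], [-16.5, -12.1, -6.4, -0.0033, -0.0162, -0.0241, 0], [-16.5, -12.1, -6.4, -0.0033, -0.0162, -0.0241, 0], [-16.5, -12.1, -6.4, -0.0033, -0.0162, -0.0241, 0], [-16.5, -12.1, -6.4, -0.0033, -0.0162, -0.0241, 0], [-16.5, -12.1, -6.4, -0.0033, -0.0162, -0.0241, 0], [-16.5, -12.1, -6.4, -0.0033, -0.0162, -0.0241, 0], [-16.5, -12.1, -6.4, -0.0033, -0.0162, -0.0241, 0], [-16.5, -12.1, -6.4, -0.0033, -0.0162, -0.0241, 0]]}}

```text
time: 2.1
tool_pos: [400.3, 349.8, 331.0]
tcp_rot: [179.9, 15.1, -175.0]
ft_force: [0.2, 0.1, 0.4]
finger_gap: 85.2
grip_force: 0.0
```

>>> {"name": "apply_moves", "arguments": {"targets": [[-7.7, -13, 10.3, 0, -0.0218, 0, 0], [-7.7, -13, 10.3, 0, -0.0218, 0, 0], [-7.7, -13, 10.3, 0, -0.0218, 0, 0], [-7.7, -13, 10.3, 0, -0.0218, 0, 0], [-7.7, -13, 10.3, 0, -0.0218, 0, 0], [-7.7, -13, 10.3, 0, -0.0218, 0, 0], [-7.7, -13, 10.3, 0, -0.0218, 0, 0], [-7.7, -13, 10.3, 0, -0.0218, 0, 0], [-7.7, -13, 10.3, 0, -0.0218, 0, 0], [-7.7, -13, 10.3, 0, -0.0218, 0, 0], [-7.7, -13, 10.3, 0, -0.0218, 0, 0], [-7.7, -13, 10.3, 0, -0.0218, 0, 0], [0, 0, 0, 0, 0, 0, 0], [0, 0, 0, 0, 0, 0, 0]]}}

```text
time: 3.85
tool_pos: [544.5, 206.5, 251.0]
tcp_rot: [179.9, 30.0, -175.1]
ft_force: [0.8, -0.3, -0.4]
finger_gap: 85.4
grip_force: 0.0
```

Run:
```python
from h import *
import pickle
p,q,s=pose();print(p,s["tcp_rot"],s["joint_pos"],s["time"],s["ft_force"])
c=optics.get_calibration("wrist");im=optics.snapshot("wrist")
pickle.dump(c,open("w1.pkl","wb"));cv2.imwrite("pics/w1raw.png",im[:,:,::-1])
cv2.imwrite("pics/w1.png",cv2.resize(im[:,:,::-1],(800,600),interpolation=cv2.INTER_CUBIC))
```

```text
[544.49 206.5  250.98] [ 179.87   30.04 -175.09] [ 21.09 -26.17 115.48  -8.95  61.91 -71.67] 3.85 [ 0.79 -0.35 -0.4 ]
```

View pics/w1.png

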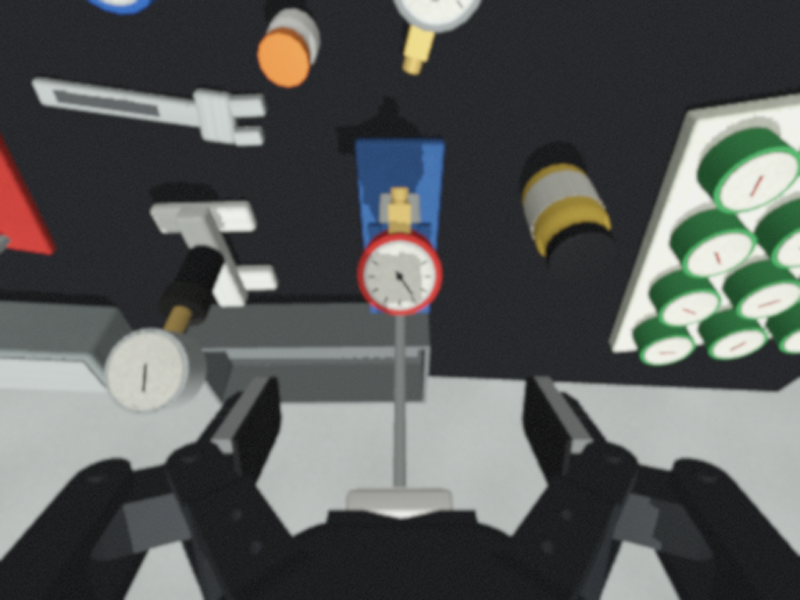

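The wrist view shows the red gauge seated at (400,275), stem up in the image at (400,195), plate lugs around it. The blue foot's near edge runs (355,141)–(443,141).

Run:
```python
from h import *
import pickle
c=pickle.load(open("w1.pkl","rb"));im=cv2.imread("pics/w1raw.png")[:,:,::-1].copy()
S=0.64
m=hsv(im,170,8,s=130,v=60); m[:,:200]=0;m[:,300:]=0
p=cv2.findNonZero(m);hull=cv2.convexHull(p);e=cv2.fitEllipse(hull);print("ring",e)
d=onz(c,e[0],110+34*np.cos(np.pi/6)); print("dial",d)
W=onz
# stem tip
b=hsv(im,12,30,s=100,v=80);b[:,:235]=0;b[:,275:]=0;b[:110]=0;b[160:]=0
bl,l=blobs(b);print(bl)
bm=hsv(im,100,125,s=100,v=40);bm[:85]=0;bm[210:]=0
bl,l=blobs(bm,30);print(bl)
ys=range(92,120,3)
L=[];Rr=[]
for y in ys:
    x=np.where(bm[y])[0]; L.append(onz(c,(x.min()-.5,y),10)[:2]);Rr.append(onz(c,(x.max()+.5,y),10)[:2])
for A in (L,Rr):
    A=np.array(A);vx,vy,x0,y0=cv2.fitLine(A.astype(np.float32),2,0,.01,.01).ravel(); a=np.degrees(np.arctan2(vy,vx));print("edge",A[0],A[-1],a)
y0=[ (x,np.where(bm[:,x])[0].min()-.5) for x in range(235,280,5)]
P=np.array([onz(c,q,10)[:2] for q in y0]);print(P, np.degrees(np.arctan(np.polyfit(P[:,1],P[:,0],1)[0])))
# post line: gray column, edges
g=cv2.cvtColor(im,cv2.COLOR_RGB2GRAY)
print(g[270,244:268],g[290,244:268],g[306:330,256])
```

```text
ring ((255.47364807128906, 174.1914520263672), (54.222442626953125, 55.585548400878906), 92.51731872558594)
dial [608.45 210.51 139.44]
[([248, 121, 15, 29, 326], [255.3, 135.6], 1)]
[([226, 88, 60, 71, 2768], [255.7, 114.3], 1)]
edge [578.89 166.12] [622.08 170.64] 5.4228897
edge [571.94 248.13] [615.08 253.7 ] 6.044475
[[571.19 179.14]
 [570.6  186.  ]
 [570.02 192.86]
 [569.44 199.72]
 [568.86 206.58]
 [568.28 213.44]
 [567.7  220.3 ]
 [567.12 227.16]
 [566.54 234.02]] -4.843019950749132
[188 188 187 187 186 186 182 170 145 129 126 128 128 126 126 146 170 182
 186 186 186 186 186 186] [183 184 184 184 184 182 178 163 140 127 127 129 128 125 127 144 168 182
 185 184 185 184 184 185] [127 129 129 128 133 145 150 148 148 153 159 162 164 164 167 168 169 169
 173 184 201 219 230 230]
```

Run:
```python
from h import *
a=plan([551,-182,251],toolR(-8,30),14)
```

```text
14 x [np.float64(-0.8), np.float64(-27.8), np.float64(0.5)] [np.float64(0.0082), np.float64(0.0001), np.float64(0.014)]
```

>>> {"name": "apply_moves", "arguments": {"targets": [[-0.8, -27.8, 0.5, 0.0082, 0.0001, 0.014, 0], [-0.8, -27.8, 0.5, 0.0082, 0.0001, 0.014, 0], [-0.8, -27.8, 0.5, 0.0082, 0.0001, 0.014, 0], [-0.8, -27.8, 0.5, 0.0082, 0.0001, 0.014, 0], [-0.8, -27.8, 0.5, 0.0082, 0.0001, 0.014, 0], [-0.8, -27.8, 0.5, 0.0082, 0.0001, 0.014, 0], [-0.8, -27.8, 0.5, 0.0082, 0.0001, 0.014, 0], [-0.8, -27.8, 0.5, 0.0082, 0.0001, 0.014, 0], [-0.8, -27.8, 0.5, 0.0082, 0.0001, 0.014, 0], [-0.8, -27.8, 0.5, 0.0082, 0.0001, 0.014, 0], [-0.8, -27.8, 0.5, 0.0082, 0.0001, 0.014, 0], [-0.8, -27.8, 0.5, 0.0082, 0.0001, 0.014, 0], [-0.8, -27.8, 0.5, 0.0082, 0.0001, 0.014, 0], [-0.8, -27.8, 0.5, 0.0082, 0.0001, 0.014, 0], [0, 0, 0, 0, 0, 0, 0], [0, 0, 0, 0, 0, 0, 0]]}}

```text
time: 5.9
tool_pos: [551.0, -181.3, 250.2]
tcp_rot: [180.0, 30.0, 172.0]
ft_force: [0.2, -0.3, 0.9]
finger_gap: 85.3
grip_force: 0.0
```

Run:
```python
from h import *
import pickle
p,q,s=pose();print(p,s["tcp_rot"],s["joint_pos"],s["time"],s["ft_force"])
c=optics.get_calibration("wrist");im=optics.snapshot("wrist")
pickle.dump(c,open("w2.pkl","wb"));cv2.imwrite("pics/w2raw.png",im[:,:,::-1])
cv2.imwrite("pics/w2.png",cv2.resize(im[60:240,140:380,::-1],(800,600),interpolation=cv2.INTER_CUBIC))
```

```text
[ 550.95 -181.3   250.23] [179.95  29.96 172.  ] [ -31.08  -27.63  116.54   12.66   63.73 -115.94] 5.9 [ 0.21 -0.33  0.94]
```

View pics/w2.png

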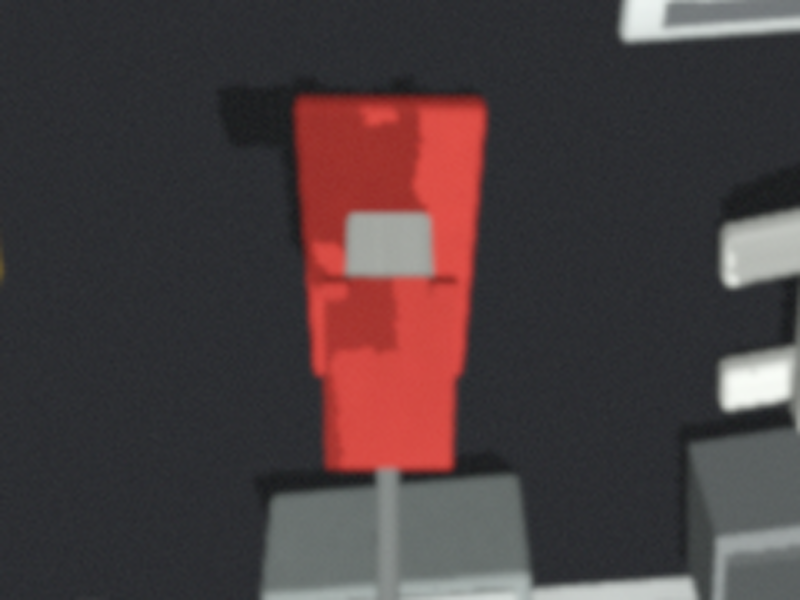

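Red stand in the crop: foot near edge at row 98 (295–488), plate high end at row 470 (325–455), lugs at row 280, centred near column 389. I'll measure both stands the same way so calibration bias cancels.

Run:
```python
from h import *
import pickle
def line(P):
    vx,vy,x0,y0=cv2.fitLine(np.array(P,np.float32),2,0,.01,.01).ravel();return np.array([x0,y0]),np.array([vx,vy])
def isect(a,b):
    t=np.linalg.solve(np.c_[a[1],-b[1]],b[0]-a[0]);return a[0]+t[0]*a[1]
out={}
for n,hr,seat in [(1,(100,125),None),(2,(170,8),None)]:
    c=pickle.load(open(f"w{n}.pkl","rb"));im=cv2.imread(f"pics/w{n}raw.png")[:,:,::-1].copy()
    m=hsv(im,*hr,s=100,v=40);m[:80]=0;m[203:]=0;m[:,:220]=0;m[:,300:]=0
    cols=range(238,276,3);F=line([onz(c,(x,np.where(m[:,x])[0].min()-.5),10)[:2] for x in cols])
    rows=range(95,120,2)
    L=line([onz(c,(np.where(m[y])[0].min()-.5,y),10)[:2] for y in rows]);Rr=line([onz(c,(np.where(m[y])[0].max()+.5,y),10)[:2] for y in rows])
    ang=[np.degrees(np.arctan2(*(v*np.sign(v[0]))[::-1])) for v in (L[1],Rr[1])]
    fa=np.degrees(np.arctan(-F[1][0]/F[1][1]))
    A,B=isect(F,L),isect(F,Rr); print(n,"side",ang,"front",fa,"corners",A,B,np.linalg.norm(A-B),"mid",(A+B)/2)
    # plate high edge
    hi=[];
    for x in list(range(239,276,2)):
        w=np.where(m[:,x])[0]; hi.append((x,int(w.max())))
    print(hi)
    for y in (185,190,195,198): 
        w=np.where(m[y])[0]; print(y,w.min() if len(w) else None,w.max() if len(w) else None)
    # post column
    g=255-cv2.cvtColor(im,cv2.COLOR_RGB2GRAY)[240:300:10,246:268].astype(float)
    for i,row in enumerate(g):
        w=np.clip(row-row.min()-30,0,None); print(round((w*np.arange(246,268)).sum()/w.sum(),2),end=" ")
    print()
```

```text
1 side [np.float32(5.5677786), np.float32(5.4894276)] front 4.843004 corners [572.35 165.35] [565.31 248.51] 83.4583 mid [568.83 206.93]
[(239, 200), (241, 199), (243, 147), (245, 146), (247, 145), (249, 119), (251, 118), (253, 118), (255, 118), (257, 118), (259, 118), (261, 119), (263, 122), (265, 146), (267, 147), (269, 148), (271, 199), (273, 200), (275, 199)]
185 None None
190 None None
195 None None
198 237 275
257.12 257.31 255.52 255.52 255.47 255.45 
2 side [np.float32(-8.922346), np.float32(-8.423288)] front -8.083191 corners [ 568.37 -225.63] [ 580.12 -142.95] 83.50436 mid [ 574.25 -184.29]
[(239, 201), (241, 201), (243, 201), (245, 201), (247, 202), (249, 202), (251, 201), (253, 200), (255, 200), (257, 200), (259, 200), (261, 201), (263, 201), (265, 201), (267, 201), (269, 201), (271, 201), (273, 201), (275, 201)]
185 236 276
190 237 276
195 237 276
198 237 276
254.51 255.92 255.99 255.85 256.02 255.84
```

```bash
cat >> h.py <<'E'
BS=np.array([625.4,212.1,110]);RS=np.array([630.4,-192.7,110]);BY,RY=5.3,-8.5
def atc(S,Y,z,x=0,y=0): return S+cradleR(Y).apply([x,y,z])
E
python3 - <<'E'
from h import *
import pickle
for n,S,Y in [(1,BS,BY),(2,RS,RY)]:
    c=pickle.load(open(f"w{n}.pkl","rb"))
    print([proj(c,atc(S,Y,0,x=x)) for x in (-32,0,41)],proj(c,atc(S,Y,0,41,25)),proj(c,atc(S,Y,0,41,-25)))
a=plan(atc(BS,BY,90),toolR(BY),14)
a=plan(atc(BS,BY,-5),toolR(BY),8,a)
E
```

```text
[array([255.4, 142.5]), array([255.62, 167.55]), array([255.87, 197.63])] [274.63 197.5 ] [237.12 197.75]
[array([256.76, 142.56]), array([256.6, 167.7]), array([256.41, 197.88])] [275.22 197.96] [237.58 197.81]
14 x [np.float64(1.2), np.float64(27.9), np.float64(4.5)] [np.float64(-0.0082), np.float64(-0.0), np.float64(-0.0143)]
8 x [np.float64(-0.0), np.float64(0.0), np.float64(11.9)] [np.float64(0.0), np.float64(0.0), np.float64(0.0)]
```

>>> {"name": "apply_moves", "arguments": {"targets": [[1.2, 27.9, 4.5, -0.0082, 0, -0.0143, 0], [1.2, 27.9, 4.5, -0.0082, 0, -0.0143, 0], [1.2, 27.9, 4.5, -0.0082, 0, -0.0143, 0], [1.2, 27.9, 4.5, -0.0082, 0, -0.0143, 0], [1.2, 27.9, 4.5, -0.0082, 0, -0.0143, 0], [1.2, 27.9, 4.5, -0.0082, 0, -0.0143, 0], [1.2, 27.9, 4.5, -0.0082, 0, -0.0143, 0], [1.2, 27.9, 4.5, -0.0082, 0, -0.0143, 0], [1.2, 27.9, 4.5, -0.0082, 0, -0.0143, 0], [1.2, 27.9, 4.5, -0.0082, 0, -0.0143, 0], [1.2, 27.9, 4.5, -0.0082, 0, -0.0143, 0], [1.2, 27.9, 4.5, -0.0082, 0, -0.0143, 0], [1.2, 27.9, 4.5, -0.0082, 0, -0.0143, 0], [1.2, 27.9, 4.5, -0.0082, 0, -0.0143, 0], [0, 0, 0, 0, 0, 0, 0], [0, 0, 0, 0, 0, 0, 0]]}}

```text
time: 7.95
tool_pos: [580.1, 207.4, 187.2]
tcp_rot: [-180.0, 30.0, -174.7]
ft_force: [-0.3, -0.7, -0.4]
finger_gap: 85.5
grip_force: 0.0
```

Run:
```python
from h import *
p,q,s=pose();print(p,s["tcp_rot"])
c=optics.get_calibration("wrist");im=optics.snapshot("wrist")
cv2.imwrite("pics/w3raw.png",im[:,:,::-1])
m=hsv(im,170,8,s=130,v=60); 
bl,l=blobs(m,50);print([b[:2] for b in bl])
i=min(bl,key=lambda b:abs(b[1][0]-256)+abs(b[1][1]-200))[2]
e=cv2.fitEllipse(cv2.convexHull(cv2.findNonZero((l==i).astype(np.uint8))));print(e,onz(c,e[0],139.4), atc(BS,BY,34))
a=plan(atc(BS,BY,-5),toolR(BY),10)
```

```text
[580.07 207.37 187.25] [-179.98   29.96 -174.72]
[([223, 161, 70, 68, 1050], [258.0, 188.6])]
((257.7288818359375, 194.24961853027344), (69.71797943115234, 70.41790771484375), 117.76451873779297) [606.48 210.35 139.4 ] [608.47 210.53 139.44]
10 x [np.float64(-0.1), np.float64(0.1), np.float64(9.5)] [np.float64(-0.0001), np.float64(-0.0), np.float64(-0.0001)]
```

>>> {"name": "apply_moves", "arguments": {"targets": [[0, 0, 9.5, 0, 0, 0, 0], [0, 0, 9.5, 0, 0, 0, 0], [0, 0, 9.5, 0, 0, 0, 0], [0, 0, 9.5, 0, 0, 0, 0], [0, 0, 9.5, 0, 0, 0, 0], [0, 0, 9.5, 0, 0, 0, 0], [0, 0, 9.5, 0, 0, 0, 0], [0, 0, 9.5, 0, 0, 0, 0], [0, 0, 9.5, 0, 0, 0, 0], [0, 0, 9.5, 0, 0, 0, 0], [0, 0, 0, 0, 0, 0, 0], [0, 0, 0, 0, 0, 0, 0.15], [0, 0, 0, 0, 0, 0, 0.2], [0, 0, 0, 0, 0, 0, 0.25], [0, 0, 0, 0, 0, 0, 0.3], [0, 0, 0, 0, 0, 0, 0.4], [0, 0, 0, 0, 0, 0, 0.4], [0, 0, 0, 0, 0, 0, 0.4]], "force": 40}}

```text
time: 10.25
tool_pos: [628.8, 210.9, 108.4]
tcp_rot: [-179.9, 30.1, -174.8]
ft_force: [-21.2, -9.5, 23.2]
finger_gap: 51.7
grip_force: 23.6
```

Run:
```python
from h import *
s=sensors.sense();print(s["finger_gap"],s["grip_force"],s["ft_force"])
im=optics.snapshot("wrist");cv2.imwrite("pics/w4raw.png",im[:,:,::-1])
a=cv2.resize(im[120:384,100:412,::-1],(480,406),interpolation=cv2.INTER_CUBIC)
sc=optics.snapshot("scene");b=cv2.resize(sc[200:340,210:330,::-1],(320,373),interpolation=cv2.INTER_CUBIC)
o=np.zeros((406,800,3),np.uint8);o[:,:480]=a;o[:373,480:]=b;cv2.imwrite("pics/w4.png",o)
```

```text
51.652853091193634 23.585000293096527 [-21.18  -9.53  23.22]
```

View pics/w4.png

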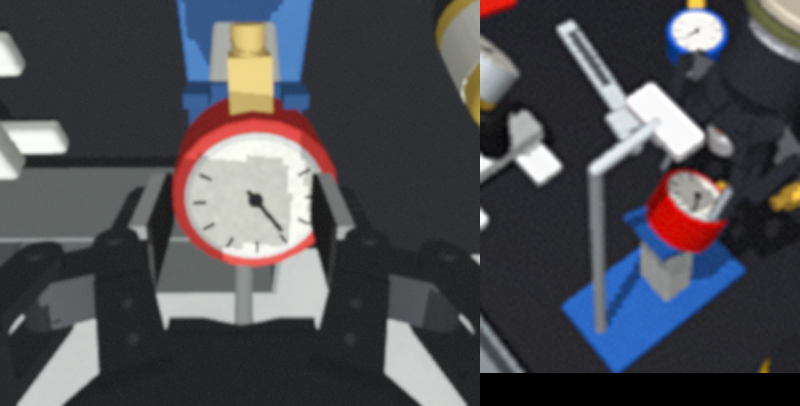

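The view shows the gauge off centre between the fingers (dial centre near column 255, finger midline 240), with the right finger overlapping the dial's edge. The 51.7 mm gap doesn't fit a 64 mm disc, so I'll check with projections before moving.

Run:
```python
from h import *
p,q,s=pose();c=optics.get_calibration("wrist")
f=lambda X:((proj(c,X)-[100,120])*1.538).round(0)
for y in (-42,-32,-26,26,32,42):
    print("y",y,[f(p+q.apply([0,y,z])).tolist() for z in (0,-7,-19,-26,-40)])
print("disc ctr top/bottom",f(atc(BS,BY,34)),f(atc(BS,BY,0)),"lugs",f(atc(BS,BY,16,-32,15)),f(atc(BS,BY,16,-32,-15)),"stem",f(atc(BS,BY,17,-63)))
print("rim",[f(atc(BS,BY,34,32*np.cos(a),32*np.sin(a))).tolist() for a in (0,1.57,3.14,4.71)])
```

```text
y -42 [[151.0, 154.0], [148.0, 161.0], [141.0, 173.0], [137.0, 181.0], [128.0, 199.0]]
y -32 [[173.0, 154.0], [170.0, 161.0], [165.0, 173.0], [162.0, 181.0], [156.0, 199.0]]
y -26 [[186.0, 154.0], [184.0, 161.0], [180.0, 173.0], [177.0, 181.0], [172.0, 199.0]]
y 26 [[298.0, 154.0], [300.0, 160.0], [304.0, 173.0], [307.0, 181.0], [313.0, 199.0]]
y 32 [[311.0, 154.0], [314.0, 160.0], [319.0, 173.0], [322.0, 181.0], [329.0, 199.0]]
y 42 [[333.0, 154.0], [336.0, 160.0], [343.0, 173.0], [347.0, 181.0], [356.0, 199.0]]
disc ctr top/bottom [246. 190.] [245. 153.] lugs [284.  95.] [207.  95.] stem [246.  14.]
rim [[246.0, 261.0], [332.0, 190.0], [246.0, 109.0], [161.0, 190.0]]
```

Run:
```python
import cv2
im=cv2.imread("pics/w4raw.png")
cv2.imwrite("pics/w4b.png",cv2.resize(im[170:300,170:343],(798,600),interpolation=cv2.INTER_CUBIC))
```

```text
(no output)
```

View pics/w4b.png

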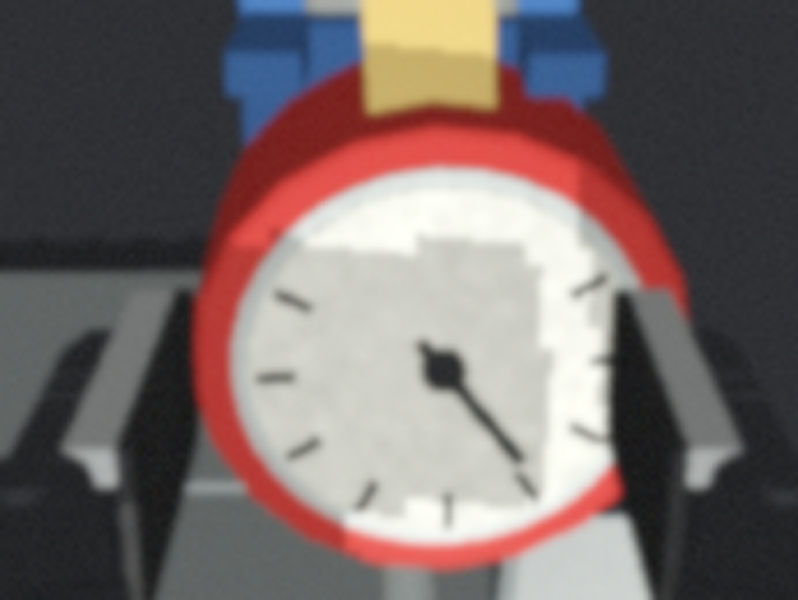

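The zoom shows the right fingertip lying on top of the dial. The visible pad ends sit about 35–40 mm behind the reported TCP along the tool axis. I'll open, back off, and re-measure both the gauge and the tip position.

>>> {"name": "apply_moves", "arguments": {"targets": [[0, 0, 0, 0, 0, 0, 0.25], [0, 0, 0, 0, 0, 0, 0.1], [0, 0, -2, 0, 0, 0, 0], [0, 0, -5, 0, 0, 0, 0], [0, 0, -10, 0, 0, 0, 0], [0, 0, -10, 0, 0, 0, 0], [0, 0, -10, 0, 0, 0, 0], [0, 0, -10, 0, 0, 0, 0], [0, 0, -10, 0, 0, 0, 0], [0, 0, -10, 0, 0, 0, 0], [0, 0, -10, 0, 0, 0, 0], [0, 0, -10, 0, 0, 0, 0], [0, 0, 0, 0, 0, 0, 0], [0, 0, 0, 0, 0, 0, 0]]}}

```text
time: 12.1
tool_pos: [584.3, 207.3, 180.0]
tcp_rot: [-180.0, 29.9, -174.8]
ft_force: [0.2, -0.2, -0.4]
finger_gap: 85.3
grip_force: 0.0
```

Run:
```python
from h import *
p,q,s=pose();print(p,s["tcp_rot"],s["ft_force"])
c=optics.get_calibration("wrist");im=optics.snapshot("wrist")
cv2.imwrite("pics/w5raw.png",im[:,:,::-1])
m=hsv(im,170,8,s=130,v=60);bl,l=blobs(m,50)
i=min(bl,key=lambda b:abs(b[1][0]-256)+abs(b[1][1]-200))[2]
e=cv2.fitEllipse(cv2.convexHull(cv2.findNonZero((l==i).astype(np.uint8))));print(e,onz(c,e[0],139.4))
# camera in tool frame
T=c["pose"];print("cam in tool",q.inv().apply(T[:3,3]-p),q.inv().as_matrix()@T[:3,:3])
a=cv2.imread("pics/w3raw.png")
o=np.hstack([cv2.resize(a[100:340,120:400],(400,343)),cv2.resize(im[100:340,120:400,::-1],(400,343))]);cv2.imwrite("pics/w5.png",o)
```

```text
[584.29 207.33 179.97] [-179.99   29.95 -174.78] [ 0.22 -0.24 -0.42]
((260.603271484375, 197.74871826171875), (71.77515411376953, 73.11476135253906), 127.50740051269531) [606.86 212.39 139.4 ]
cam in tool [  78.78   -0.44 -174.64] [[-0.   -0.95 -0.31]
 [ 1.   -0.    0.  ]
 [-0.   -0.31  0.95]]
```

View pics/w5.png

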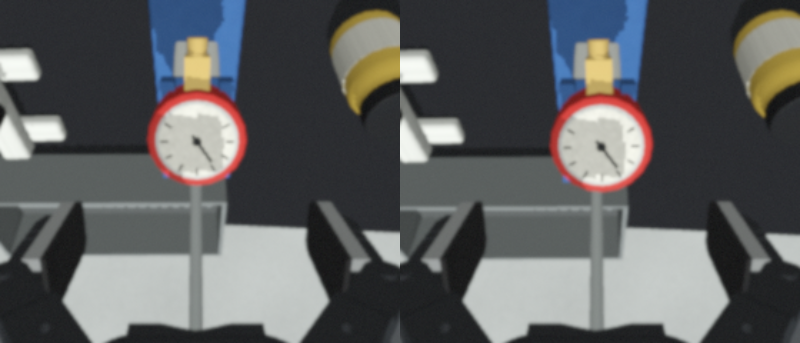

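The gauge is still seated, about 2 mm sideways, with its stem in the notch (right half of the picture). From the pad corners, the real tips are about 40 mm short of the reported TCP, so I'll go deeper in stages and watch the force.

Run:
```python
from h import *
p,q,s=pose()
print(cradleR(BY).inv().apply(p-BS))
plan(atc(BS,BY,-15,y=1.5),toolR(BY),10)
```

```text
[-1.08 -1.02 81.07]
10 x [np.float64(-0.1), np.float64(0.3), np.float64(9.6)] [np.float64(-0.0001), np.float64(-0.0001), np.float64(-0.0001)]
```

>>> {"name": "apply_moves", "arguments": {"targets": [[0, 0.3, 9.6, 0, 0, 0, 0], [0, 0.3, 9.6, 0, 0, 0, 0], [0, 0.3, 9.6, 0, 0, 0, 0], [0, 0.3, 9.6, 0, 0, 0, 0], [0, 0.3, 9.6, 0, 0, 0, 0], [0, 0.3, 9.6, 0, 0, 0, 0], [0, 0.3, 9.6, 0, 0, 0, 0], [0, 0.3, 9.6, 0, 0, 0, 0], [0, 0.3, 9.6, 0, 0, 0, 0], [0, 0.3, 9.6, 0, 0, 0, 0], [0, 0, 0, 0, 0, 0, 0]]}}

```text
time: 13.52
tool_pos: [631.5, 214.5, 95.7]
tcp_rot: [-180.0, 29.9, -174.8]
ft_force: [0.1, -0.7, -0.8]
finger_gap: 85.6
grip_force: 0.0
```

>>> {"name": "apply_moves", "arguments": {"targets": [[0, 0, 4, 0, 0, 0, 0], [0, 0, 4, 0, 0, 0, 0], [0, 0, 4, 0, 0, 0, 0]]}}

```text
time: 13.9
tool_pos: [638.0, 215.3, 86.7]
tcp_rot: [-180.0, 30.0, -174.8]
ft_force: [-0.3, 0.2, -0.2]
finger_gap: 85.3
grip_force: 0.0
```

>>> {"name": "apply_moves", "arguments": {"targets": [[0, 0, 4, 0, 0, 0, 0], [0, 0, 4, 0, 0, 0, 0], [0, 0, 3, 0, 0, 0, 0], [0, 0, 0, 0, 0, 0, 0]]}}

```text
time: 14.4
tool_pos: [643.1, 215.6, 76.7]
tcp_rot: [-180.0, 29.9, -174.8]
ft_force: [-0.3, 0.4, -0.3]
finger_gap: 85.5
grip_force: 0.0
```

No contact at this depth. Closing gently.

>>> {"name": "apply_moves", "arguments": {"targets": [[0, 0, 0, 0, 0, 0, 0.15], [0, 0, 0, 0, 0, 0, 0.2], [0, 0, 0, 0, 0, 0, 0.25], [0, 0, 0, 0, 0, 0, 0.3], [0, 0, 0, 0, 0, 0, 0.35], [0, 0, 0, 0, 0, 0, 0.4], [0, 0, 0, 0, 0, 0, 0.4]], "force": 40}}

```text
time: 15.28
tool_pos: [643.2, 215.9, 77.6]
tcp_rot: [180.0, 30.0, -174.8]
ft_force: [-5.3, -0.5, 5.0]
finger_gap: 63.2
grip_force: 42.6
```

Run:
```python
from h import *
p,q,s=pose();print(cradleR(BY).inv().apply(p-BS))
c=optics.get_calibration("wrist");im=optics.snapshot("wrist");cv2.imwrite("pics/w6raw.png",im[:,:,::-1])
m=hsv(im,170,8,s=130,v=60);bl,l=blobs(m,50);print([b[:2] for b in bl])
b=hsv(im,12,30,s=100,v=80);print([x[:2] for x in blobs(b)[0]])
```

```text
[ -0.54   2.18 -37.11]
[([189, 205, 137, 123, 4370], [256.0, 250.6])]
[([395, 108, 84, 54, 911], [427.9, 124.3]), ([236, 148, 37, 75, 2316], [253.6, 186.9]), ([420, 151, 92, 77, 4247], [465.0, 183.9])]
```

Gripped at 63.2 mm with 43 N. Lifting.

>>> {"name": "apply_moves", "arguments": {"targets": [[0, 0, -2, 0, 0, 0, 0.4], [0, 0, -4, 0, 0, 0, 0.4], [0, 0, -8, 0, 0, 0, 0.4], [0, 0, -12, 0, 0, 0, 0.4], [0, 0, -12, 0, 0, 0, 0.4], [0, 0, -12, 0, 0, 0, 0.4], [0, 0, -12, 0, 0, 0, 0.4], [0, 0, -12, 0, 0, 0, 0.4], [0, 0, -12, 0, 0, 0, 0.4], [0, 0, -12, 0, 0, 0, 0.4], [0, 0, -12, 0, 0, 0, 0.4], [0, 0, -12, 0, 0, 0, 0.4], [0, 0, 0, 0, 0, 0, 0.4]], "force": 60}}

```text
time: 16.95
tool_pos: [583.0, 210.5, 184.5]
tcp_rot: [180.0, 30.1, -174.8]
ft_force: [-0.0, -0.4, -2.4]
finger_gap: 62.7
grip_force: 66.3
```

Run:
```python
from h import *
p,q,s=pose();print(p,cradleR(BY).inv().apply(p-BS),s["finger_gap"])
c=optics.get_calibration("wrist");im=optics.snapshot("wrist");cv2.imwrite("pics/w7raw.png",im[:,:,::-1])
b=hsv(im,12,30,s=100,v=80);bl,l=blobs(b);print([x[:2] for x in bl])
i=min(bl,key=lambda b:abs(b[1][0]-256)+abs(b[1][1]-190))[2]
e=cv2.minAreaRect(cv2.findNonZero((l==i).astype(np.uint8)));print(e)
pts=np.argwhere(l==i)
for y in range(pts[:,0].min(),pts[:,0].max(),8):
    w=pts[pts[:,0]==y][:,1];print(y,w.min(),w.max(),(w.min()+w.max())/2)
m=hsv(im,170,8,s=130,v=60)
w=np.where(m[260])[0];print("ring row260",w.min(),w.max());w=np.where(m[275])[0];print(w.min(),w.max())
a=plan(atc(RS,RY,80,-0.5),toolR(RY),16)
plan(atc(RS,RY,-30,-0.5),toolR(RY),10,a)
```

```text
[582.99 210.53 184.47] [ 0.54  2.35 85.68] 62.70455064871587
[([132, 0, 47, 39, 1460], [156.0, 16.5]), ([258, 0, 25, 30, 542], [268.7, 12.7]), ([350, 105, 50, 31, 274], [370.5, 113.9]), ([361, 131, 63, 48, 1419], [388.0, 148.9]), ([236, 148, 37, 74, 2320], [253.4, 186.6]), ([66, 217, 24, 22, 346], [78.0, 227.7])]
((254.0, 184.5), (73.0, 36.0), 90.0)
148 248 261 254.5
156 240 265 252.5
164 240 265 252.5
172 238 268 253.0
180 236 270 253.0
188 237 270 253.5
196 237 270 253.5
204 238 271 254.5
212 236 272 254.0
220 237 272 254.5
ring row260 195 319
190 323
16 x [np.float64(-0.7), np.float64(-24.9), np.float64(0.7)] [np.float64(0.0075), np.float64(0.0), np.float64(0.0129)]
10 x [np.float64(-0.0), np.float64(-0.0), np.float64(11.0)] [np.float64(0.0), np.float64(0.0), np.float64(0.0)]
```

>>> {"name": "apply_moves", "arguments": {"targets": [[-0.7, -24.9, 0.7, 0.0075, 0, 0.0129, 0.4], [-0.7, -24.9, 0.7, 0.0075, 0, 0.0129, 0.4], [-0.7, -24.9, 0.7, 0.0075, 0, 0.0129, 0.4], [-0.7, -24.9, 0.7, 0.0075, 0, 0.0129, 0.4], [-0.7, -24.9, 0.7, 0.0075, 0, 0.0129, 0.4], [-0.7, -24.9, 0.7, 0.0075, 0, 0.0129, 0.4], [-0.7, -24.9, 0.7, 0.0075, 0, 0.0129, 0.4], [-0.7, -24.9, 0.7, 0.0075, 0, 0.0129, 0.4], [-0.7, -24.9, 0.7, 0.0075, 0, 0.0129, 0.4], [-0.7, -24.9, 0.7, 0.0075, 0, 0.0129, 0.4], [-0.7, -24.9, 0.7, 0.0075, 0, 0.0129, 0.4], [-0.7, -24.9, 0.7, 0.0075, 0, 0.0129, 0.4], [-0.7, -24.9, 0.7, 0.0075, 0, 0.0129, 0.4], [-0.7, -24.9, 0.7, 0.0075, 0, 0.0129, 0.4], [-0.7, -24.9, 0.7, 0.0075, 0, 0.0129, 0.4], [-0.7, -24.9, 0.7, 0.0075, 0, 0.0129, 0.4], [0, 0, 0, 0, 0, 0, 0.4], [0, 0, 0, 0, 0, 0, 0.4]]}}

```text
time: 19.25
tool_pos: [589.2, -187.1, 178.1]
tcp_rot: [-180.0, 29.9, 171.5]
ft_force: [-0.5, -0.1, -1.5]
finger_gap: 62.8
grip_force: 66.4
```

Run:
```python
from h import *
p,q,s=pose();print(p,cradleR(RY).inv().apply(p-RS),s["tcp_rot"],s["joint_pos"],s["ft_force"])
# also empty blue stand (for the second seat) in top/scene kept for later
plan(atc(RS,RY,-29,-0.3),toolR(RY),11)
```

```text
[ 589.22 -187.14  178.13] [-1.92 -0.59 79.77] [-179.97   29.9   171.53] [ -28.78  -18.36  117.24   12.41   53.43 -115.27] [-0.53 -0.12 -1.55]
11 x [np.float64(-0.2), np.float64(0.1), np.float64(9.9)] [np.float64(-0.0), np.float64(-0.0002), np.float64(0.0)]
```

>>> {"name": "apply_moves", "arguments": {"targets": [[-1, 0.2, 10, 0, 0, 0, 0.4], [-1, 0.2, 10, 0, 0, 0, 0.4], [-1, 0.2, 10, 0, 0, 0, 0.4], [0, 0, 10, 0, 0, 0, 0.4], [0, 0, 10, 0, 0, 0, 0.4], [0, 0, 10, 0, 0, 0, 0.4], [0, 0, 10, 0, 0, 0, 0.4], [0, 0, 10, 0, 0, 0, 0.4], [0, 0, 9, 0, 0, 0, 0.4], [0, 0, 0, 0, 0, 0, 0.4]]}}

```text
time: 20.5
tool_pos: [635.8, -193.6, 102.1]
tcp_rot: [-180.0, 29.9, 171.6]
ft_force: [0.3, -0.4, -1.8]
finger_gap: 62.7
grip_force: 66.4
```

Run:
```python
from h import *
p,q,s=pose();print(cradleR(RY).inv().apply(p-RS),s["tcp_rot"],s["ft_force"])
c=optics.get_calibration("wrist");im=optics.snapshot("wrist");cv2.imwrite("pics/w8raw.png",im[:,:,::-1])
cv2.imwrite("pics/w8.png",cv2.resize(im[120:300,150:370,::-1],(733,600),interpolation=cv2.INTER_CUBIC))
```

```text
[ 0.76 -0.12 -9.62] [-179.97   29.87  171.56] [ 0.27 -0.4  -1.81]
```

View pics/w8.png

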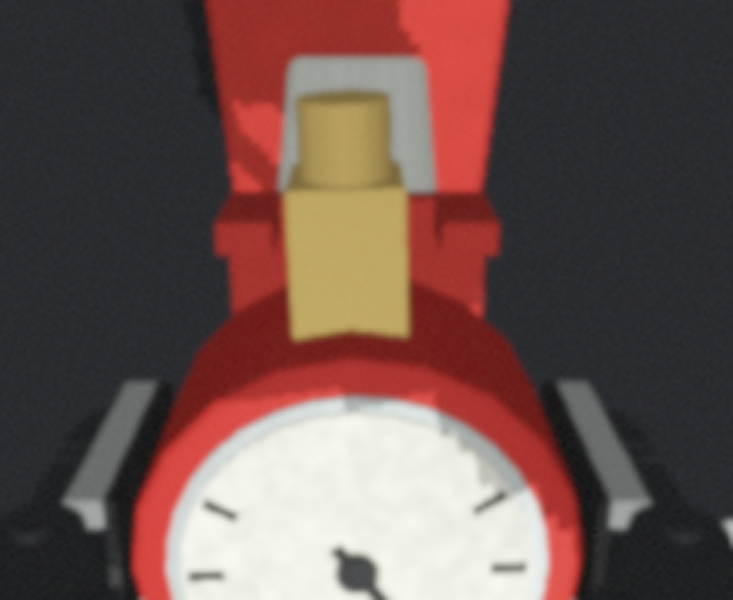

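Disc (132–582, centre 357) is centred on the lugs (215–500, centre 358), and the stem enters the notch within a few degrees. Lowering.

>>> {"name": "apply_moves", "arguments": {"targets": [[0, 0, 6, 0, 0, 0, 0.4], [0, 0, 6, 0, 0, 0, 0.4], [0, 0, 5, 0, 0, 0, 0.4], [0, 0, 4, 0, 0, 0, 0.4], [0, 0, 2, 0, 0, 0, 0.4], [0, 0, 1, 0, 0, 0, 0.4], [0, 0, 0, 0, 0, 0, 0.4]]}}

```text
time: 21.42
tool_pos: [648.0, -195.7, 82.5]
tcp_rot: [-179.9, 30.0, 171.6]
ft_force: [0.0, 0.9, -2.5]
finger_gap: 62.7
grip_force: 66.4
```

>>> {"name": "apply_moves", "arguments": {"targets": [[0, 0, 1, 0, 0, 0, 0.4], [0, 0, 1, 0, 0, 0, 0.4], [0, 0, 0, 0, 0, 0, 0.4]]}}

```text
time: 21.8
tool_pos: [648.9, -195.8, 80.6]
tcp_rot: [-179.9, 30.0, 171.6]
ft_force: [-0.1, -0.7, -2.7]
finger_gap: 62.6
grip_force: 66.4
```

>>> {"name": "apply_moves", "arguments": {"targets": [[0, 0, 1, 0, 0, 0, 0.4], [0, 0, 1, 0, 0, 0, 0.4], [0, 0, 0, 0, 0, 0, 0.4]]}}

```text
time: 22.18
tool_pos: [649.9, -196.0, 78.9]
tcp_rot: [-179.9, 30.0, 171.6]
ft_force: [0.3, 0.3, -2.3]
finger_gap: 62.6
grip_force: 66.4
```

>>> {"name": "apply_moves", "arguments": {"targets": [[0, 0, 0.7, 0, 0, 0, 0.4], [0, 0, 0.5, 0, 0, 0, 0.4], [0, 0, 0, 0, 0, 0, 0.4]]}}

```text
time: 22.55
tool_pos: [650.1, -196.0, 78.7]
tcp_rot: [-179.9, 29.9, 171.6]
ft_force: [-16.3, 2.8, 11.8]
finger_gap: 62.9
grip_force: 68.9
```

Plate contact at the expected height. I'll relieve the press slightly, then slide down-slope to the ledge.

>>> {"name": "apply_moves", "arguments": {"targets": [[0, 0, -0.6, 0, 0, 0, 0.4], [0.5, 0, 0, 0, 0, 0, 0.4], [0.5, 0, 0, 0, 0, 0, 0.4], [0, 0, 0, 0, 0, 0, 0.4]]}}

```text
time: 23.05
tool_pos: [650.0, -196.1, 78.8]
tcp_rot: [-179.9, 30.0, 171.6]
ft_force: [0.3, 1.4, 2.0]
finger_gap: 62.6
grip_force: 66.4
```

Run:
```python
from h import *
p,q,s=pose();C=cradleR(RY).inv();print(C.apply(p-RS),C.apply(s["ft_force"]))
```

```text
[  1.64  -0.46 -37.01] [1.11 1.47 1.7 ]
```

>>> {"name": "apply_moves", "arguments": {"targets": [[0.5, 0, 0, 0, 0, 0, 0.4], [0.5, 0, 0, 0, 0, 0, 0.4], [0, 0, 0, 0, 0, 0, 0.4]]}}

```text
time: 23.42
tool_pos: [649.0, -196.1, 78.2]
tcp_rot: [-179.9, 30.0, 171.6]
ft_force: [0.7, -0.1, 4.2]
finger_gap: 62.7
grip_force: 66.5
```

Run:
```python
from h import *
p,q,s=pose();C=cradleR(RY).inv();print(C.apply(p-RS),C.apply(s["ft_force"]))
```

```text
[  0.47  -0.62 -37.03] [2.69 0.01 3.28]
```

>>> {"name": "apply_moves", "arguments": {"targets": [[0.5, 0, 0, 0, 0, 0, 0.4], [0.5, 0, 0, 0, 0, 0, 0.4], [0, 0, 0, 0, 0, 0, 0.4]]}}

```text
time: 23.8
tool_pos: [648.1, -196.0, 77.6]
tcp_rot: [-179.9, 30.0, 171.6]
ft_force: [0.0, -0.7, 6.0]
finger_gap: 62.7
grip_force: 66.6
```

Run:
```python
from h import *
p,q,s=pose();C=cradleR(RY).inv();print(C.apply(p-RS),C.apply(s["ft_force"]))
```

```text
[ -0.63  -0.61 -37.03] [ 3.08 -0.67  5.1 ]
```

>>> {"name": "apply_moves", "arguments": {"targets": [[0.5, 0, 0, 0, 0, 0, 0.4], [0.5, 0, 0, 0, 0, 0, 0.4], [0, 0, 0, 0, 0, 0, 0.4]]}}

```text
time: 24.18
tool_pos: [647.5, -195.9, 77.3]
tcp_rot: [-179.9, 30.1, 171.6]
ft_force: [3.6, -2.1, 5.6]
finger_gap: 62.8
grip_force: 66.6
```

Run:
```python
from h import *
p,q,s=pose();C=cradleR(RY).inv();print(C.apply(p-RS),C.apply(s["ft_force"]))
```

```text
[ -1.25  -0.63 -36.98] [ 6.2  -1.58  2.93]
```

Ledge contact. Releasing slowly, then backing off along the axis.

>>> {"name": "apply_moves", "arguments": {"targets": [[0, 0, 0, 0, 0, 0, 0.24], [0, 0, 0, 0, 0, 0, 0.22], [0, 0, 0, 0, 0, 0, 0.18], [0, 0, 0, 0, 0, 0, 0.1], [0, 0, 0, 0, 0, 0, 0], [0, 0, 0, 0, 0, 0, 0], [0, 0, 0, 0, 0, 0, 0], [0, 0, -4, 0, 0, 0, 0], [0, 0, -8, 0, 0, 0, 0], [0, 0, -10, 0, 0, 0, 0], [0, 0, -10, 0, 0, 0, 0], [0, 0, -12, 0, 0, 0, 0], [0, 0, -12, 0, 0, 0, 0], [0, 0, -12, 0, 0, 0, 0], [0, 0, -12, 0, 0, 0, 0], [0, 0, -12, 0, 0, 0, 0], [0, 0, -12, 0, 0, 0, 0], [0, 0, -12, 0, 0, 0, 0], [0, 0, 0, 0, 0, 0, 0]], "force": 20}}

```text
time: 26.55
tool_pos: [589.9, -187.2, 178.6]
tcp_rot: [-179.9, 30.1, 171.6]
ft_force: [0.6, 0.3, 0.6]
finger_gap: 85.0
grip_force: 0.0
```

Run:
```python
from h import *
p,q,s=pose();print(p,s["ft_force"],s["joint_pos"])
c=optics.get_calibration("wrist");im=optics.snapshot("wrist");cv2.imwrite("pics/w9raw.png",im[:,:,::-1])
cv2.imwrite("pics/w9.png",cv2.resize(im[80:260,150:370,::-1],(733,600),interpolation=cv2.INTER_CUBIC))
# blue gauge from top & scene
for n in ("top","scene"):
    k=optics.get_calibration(n);i=optics.snapshot(n);cv2.imwrite(f"pics/{n}9.png",i[:,:,::-1])
    m=hsv(i,105,125,s=110,v=50);bl,l=blobs(m,40);print(n,[b[:2] for b in bl if b[1][1]<330 and 150<b[1][0]<350])
```

```text
[ 589.88 -187.23  178.61] [0.61 0.26 0.59] [ -28.75  -18.45  117.33   12.42   53.23 -115.27]
top [([183, 162, 25, 43, 886], [196.0, 184.3]), ([239, 227, 19, 20, 107], [247.7, 236.6])]
scene [([183, 0, 74, 49, 2088], [217.0, 22.5]), ([188, 32, 61, 27, 395], [217.5, 45.4]), ([118, 56, 65, 22, 370], [155.1, 67.1]), ([279, 202, 25, 27, 286], [290.5, 218.0]), ([240, 267, 70, 74, 2157], [275.5, 305.0])]
```

View pics/w9.png

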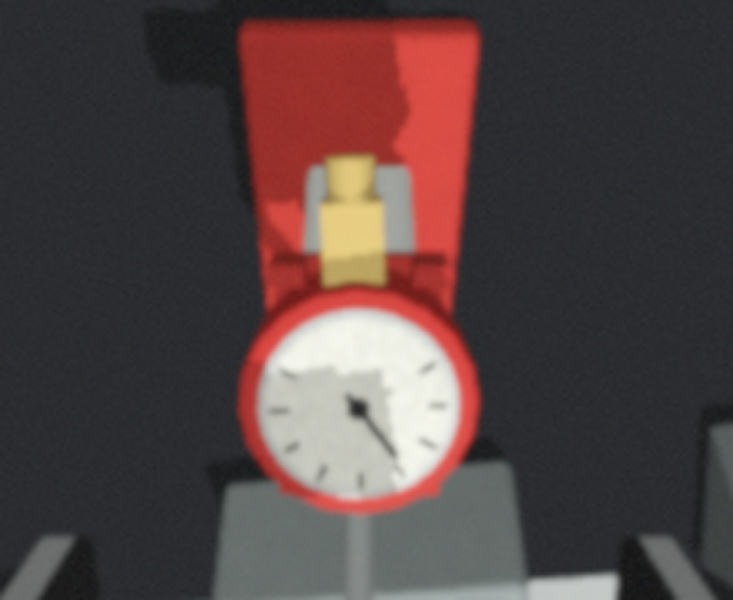

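Red gauge seated: disc centre column 359 against lugs/plate centre 361, stem through the notch at about 3°. Now to hover over the blue gauge and measure it numerically.

Run:
```python
from h import *
for n in ("top","scene"):
    k=optics.get_calibration(n);i=cv2.imread(f"pics/{n}9.png")[:,:,::-1].copy()
    m=hsv(i,105,125,s=110,v=50);x0,y0=(247,236) if n=="top" else (290,217)
    m2=np.zeros_like(m);m2[y0-16:y0+16,x0-16:x0+16]=m[y0-16:y0+16,x0-16:x0+16]
    e=cv2.fitEllipse(cv2.convexHull(cv2.findNonZero(m2)))
    b=hsv(i,12,30,s=100,v=60);bl,l=blobs(b,10);j=min(bl,key=lambda t:np.hypot(t[1][0]-x0,t[1][1]-y0))
    C=onz(k,e[0],25);S=onz(k,j[1],17);d=C-S;print(n,e,j[1],C,S,"yaw",np.degrees(np.arctan2(d[1],d[0])),np.hypot(*d[:2]))
a=plan([490,-60,210],toolR(20,12),10)
a=plan([454,14,160],toolR(50,0),10,a)
```

```text
top ((247.95257568359375, 236.7977752685547), (18.67831802368164, 19.467853546142578), 4.918535232543945) [258.6, 245.2] [454.71  15.96  25.  ] [425.6  -23.38  17.  ] yaw 53.5050882490585 48.93858631008701
scene ((290.69805908203125, 214.4476318359375), (25.25824737548828, 27.24793815612793), 1.9175947904586792) [290.5, 199.2] [456.47  17.87  25.  ] [419.66 -32.01  17.  ] yaw 53.57409900221044 61.986933642031794
10 x [np.float64(7.1), np.float64(13.4), np.float64(-6.7)] [np.float64(-0.0179), np.float64(0.0306), np.float64(-0.0466)]
10 x [np.float64(-0.5), np.float64(8.3), np.float64(5.0)] [np.float64(-0.0055), np.float64(0.0205), np.float64(-0.0522)]
```

>>> {"name": "apply_moves", "arguments": {"targets": [[7.1, 13.4, -6.7, -0.0179, 0.0306, -0.0466, 0], [7.1, 13.4, -6.7, -0.0179, 0.0306, -0.0466, 0], [7.1, 13.4, -6.7, -0.0179, 0.0306, -0.0466, 0], [7.1, 13.4, -6.7, -0.0179, 0.0306, -0.0466, 0], [7.1, 13.4, -6.7, -0.0179, 0.0306, -0.0466, 0], [7.1, 13.4, -6.7, -0.0179, 0.0306, -0.0466, 0], [7.1, 13.4, -6.7, -0.0179, 0.0306, -0.0466, 0], [7.1, 13.4, -6.7, -0.0179, 0.0306, -0.0466, 0], [7.1, 13.4, -6.7, -0.0179, 0.0306, -0.0466, 0], [7.1, 13.4, -6.7, -0.0179, 0.0306, -0.0466, 0]]}}

```text
time: 27.95
tool_pos: [489.5, -60.0, 210.0]
tcp_rot: [180.0, 11.9, -159.9]
ft_force: [0.5, -0.3, 0.1]
finger_gap: 85.6
grip_force: 0.0
```

>>> {"name": "apply_moves", "arguments": {"targets": [[-0.5, 8.3, 5, -0.0055, 0.0205, -0.0522, 0], [-0.5, 8.3, 5, -0.0055, 0.0205, -0.0522, 0], [-0.5, 8.3, 5, -0.0055, 0.0205, -0.0522, 0], [-0.5, 8.3, 5, -0.0055, 0.0205, -0.0522, 0], [-0.5, 8.3, 5, -0.0055, 0.0205, -0.0522, 0], [-0.5, 8.3, 5, -0.0055, 0.0205, -0.0522, 0], [-0.5, 8.3, 5, -0.0055, 0.0205, -0.0522, 0], [-0.5, 8.3, 5, -0.0055, 0.0205, -0.0522, 0], [-0.5, 8.3, 5, -0.0055, 0.0205, -0.0522, 0], [-0.5, 8.3, 5, -0.0055, 0.0205, -0.0522, 0], [0, 0, 0, 0, 0, 0, 0], [0, 0, 0, 0, 0, 0, 0]]}}

```text
time: 29.45
tool_pos: [454.2, 13.0, 161.0]
tcp_rot: [-179.9, -0.0, -130.0]
ft_force: [0.6, 0.0, -0.6]
finger_gap: 85.6
grip_force: 0.0
```

```bash
cat > bg.py <<'E'
from h import *
p,q,s=pose();print(p,s["tcp_rot"],s["joint_pos"],s["ft_force"])
c=optics.get_calibration("wrist");im=optics.snapshot("wrist")
e0=proj(c,[455,16,30])
m=hsv(im,105,125,s=110,v=50);bl,l=blobs(m,80);print("exp",e0,[b[:2] for b in bl])
j=min(bl,key=lambda t:np.hypot(*(np.array(t[1])-e0)))[2]
e=cv2.fitEllipse(cv2.convexHull(cv2.findNonZero((l==j).astype(np.uint8))))
C=onz(c,e[0],34);print("ring",e,C)
b=hsv(im,12,30,s=100,v=80);bl,l=blobs(b,60)
t=min(bl,key=lambda t:np.hypot(*(np.array(t[1])-proj(c,[425,-25,17]))));print(t[:2])
S=onz(c,t[1],20);d=C-S;print(S,"yaw",np.degrees(np.arctan2(d[1],d[0])),np.hypot(*d[:2]))
E
python3 bg.py
```

```text
[454.24  12.97 160.98] [-179.93   -0.   -129.97] [  -4.8   -14.61  110.44   -0.04   84.12 -144.82] [ 0.57  0.05 -0.57]
exp [258.42 176.57] [([229, 146, 57, 57, 481], [258.7, 172.7]), ([229, 299, 64, 33, 1148], [260.1, 318.0])]
ring ((257.2596435546875, 173.67037963867188), (56.439327239990234, 58.016571044921875), 5.272424221038818) [453.13  11.64  34.  ]
([247, 118, 17, 25, 253], [254.4, 127.9])
[423.1  -29.26  20.  ] yaw 53.714041250065044 50.737743596301904
```

>>> {"name": "apply_moves", "arguments": {"targets": [[0, 0, 12, 0, 0, 0, 0], [0, 0, 12, 0, 0, 0, 0], [0, 0, 12, 0, 0, 0, 0], [0, 0, 12, 0, 0, 0, 0], [0, 0, 12, 0, 0, 0, 0], [0, 0, 12, 0, 0, 0, 0], [0, 0, 12, 0, 0, 0, 0], [0, 0, 0, 0, 0, 0, 0]]}}

```text
time: 30.5
tool_pos: [453.1, 13.0, 75.5]
tcp_rot: [179.9, -0.1, -130.0]
ft_force: [-1.0, 0.0, -0.7]
finger_gap: 85.3
grip_force: 0.0
```

```bash
cat >> bg.py <<'E'
print("gauge minus tcp in tool frame",q.inv().apply(C-p))
pts=np.argwhere(l==t[2]) ;y0,y1=pts[:,0].min(),pts[:,0].max()
L=[]
for y in range(y0+3,y1-2):
    w=pts[pts[:,0]==y][:,1];L.append(onz(c,((w.min()+w.max())/2,y),23)[:2])
vx,vy,_,_=cv2.fitLine(np.array(L,np.float32),2,0,.01,.01).ravel();print("stem yaw",np.degrees(np.arctan2(vy,vx)))
E
python3 bg.py
```

```text
[453.15  13.02  75.53] [ 179.94   -0.09 -129.96] [  -4.8   -10.13  115.83   -0.04   74.39 -144.83] [-1.03  0.02 -0.65]
exp [257.83 202.67] [([219, 160, 76, 77, 1387], [257.2, 193.2])]
ring ((256.1437683105469, 197.77740478515625), (75.29451751708984, 77.96678924560547), 2.761878490447998) [452.29  10.49  34.  ]
([242, 124, 22, 40, 737], [252.2, 144.4])
[426.94 -24.94  20.  ] yaw 54.40791281217395 43.56391433400313
gauge minus tcp in tool frame [ 2.43 -1.01 41.54]
stem yaw 53.47466
```

>>> {"name": "apply_moves", "arguments": {"targets": [[0.5, -0.5, 12, 0, 0, 0, 0], [0.5, -0.5, 12, 0, 0, 0, 0], [0, 0, 12, 0, 0, 0, 0], [0, 0, 12, 0, 0, 0, 0], [0, 0, 12, 0, 0, 0, 0], [0, 0, 12, 0, 0, 0, 0], [0, 0, 12, 0, 0, 0, 0], [0, 0, 10, 0, 0, 0, 0], [0, 0, 5, 0, 0, 0, 0], [0, 0, 0, 0, 0, 0, 0]]}}

```text
time: 31.8
tool_pos: [454.0, 11.5, -22.5]
tcp_rot: [-180.0, -0.0, -130.0]
ft_force: [-0.0, -0.2, 0.5]
finger_gap: 85.1
grip_force: 0.0
```

>>> {"name": "apply_moves", "arguments": {"targets": [[0, 0, 4, 0, 0, 0, 0], [0, 0, 4, 0, 0, 0, 0], [0, 0, 3, 0, 0, 0, 0], [0, 0, 0, 0, 0, 0, 0]]}}

```text
time: 32.3
tool_pos: [454.0, 11.5, -33.5]
tcp_rot: [-180.0, -0.0, -130.0]
ft_force: [-0.8, -0.1, 0.3]
finger_gap: 85.4
grip_force: 0.0
```

>>> {"name": "apply_moves", "arguments": {"targets": [[0, 0, 0, 0, 0, 0, 0.15], [0, 0, 0, 0, 0, 0, 0.2], [0, 0, 0, 0, 0, 0, 0.25], [0, 0, 0, 0, 0, 0, 0.3], [0, 0, 0, 0, 0, 0, 0.35], [0, 0, 0, 0, 0, 0, 0.4], [0, 0, 0, 0, 0, 0, 0.4]], "force": 50}}

```text
time: 33.17
tool_pos: [454.3, 11.6, -32.7]
tcp_rot: [-180.0, -0.0, -130.0]
ft_force: [-2.9, 0.9, 6.4]
finger_gap: 62.8
grip_force: 54.6
```

>>> {"name": "apply_moves", "arguments": {"targets": [[0, 0, -2, 0, 0, 0, 0.4], [0, 0, -5, 0, 0, 0, 0.4], [0, 0, -12, 0, 0, 0, 0.4], [0, 0, -15, 0, 0, 0, 0.4], [0, 0, -15, 0, 0, 0, 0.4], [0, 0, -15, 0, 0, 0, 0.4], [0, 0, -15, 0, 0, 0, 0.4], [0, 0, -15, 0, 0, 0, 0.4], [0, 0, -15, 0, 0, 0, 0.4], [0, 0, -15, 0, 0, 0, 0.4], [0, 0, -15, 0, 0, 0, 0.4], [0, 0, -15, 0, 0, 0, 0.4], [0, 0, -15, 0, 0, 0, 0.4], [0, 0, -15, 0, 0, 0, 0.4], [0, 0, 0, 0, 0, 0, 0.4]], "force": 60}}

```text
time: 35.05
tool_pos: [455.3, 11.5, 152.6]
tcp_rot: [-179.8, 0.1, -130.0]
ft_force: [-0.8, -0.2, -2.3]
finger_gap: 62.7
grip_force: 65.9
```

```bash
cat > held.py <<'E'
from h import *
p,q,s=pose();print(p,s["tcp_rot"],s["ft_force"],s["finger_gap"])
c=optics.get_calibration("wrist");im=optics.snapshot("wrist");cv2.imwrite("pics/w10raw.png",im[:,:,::-1])
b=hsv(im,12,30,s=100,v=80);bl,l=blobs(b,200);t=min(bl,key=lambda t:np.hypot(*(np.array(t[1])-[255,187])));print(t[:2])
pts=np.argwhere(l==t[2])
print([(y,float(np.mean([pts[pts[:,0]==y][:,1].min(),pts[pts[:,0]==y][:,1].max()]))) for y in range(pts[:,0].min(),pts[:,0].max(),12)])
m=hsv(im,105,125,s=110,v=50)
for y in (245,260,275):
    w=np.where(m[y,150:360])[0]+150;print(y,w.min(),w.max())
col=np.where(m[:,256])[0];print("ring col256",col[col>200].min() if len(col) else None)
E
python3 held.py
python3 - <<'E'
import cv2,numpy as np
from h import hsv
# same numbers for the red gauge when held (w7)
im=cv2.imread("pics/w7raw.png")[:,:,::-1].copy();m=hsv(im,170,8,s=130,v=60)
for y in (245,260,275):
    w=np.where(m[y,150:360])[0]+150;print(y,w.min(),w.max())
print(np.where(m[:,256])[0][:3])
from h import *
Q=cradleR(BY)*R.from_euler("z",-3.5,degrees=True)*FL
a=plan([480,90,190],toolR(30,12),8)
a=plan(atc(BS,BY,85,1),Q,10,a)
E
```

```text
[455.32  11.46 152.56] [-179.82    0.08 -129.96] [-0.81 -0.16 -2.33] 62.65810394268737
([231, 142, 38, 74, 2352], [249.5, 179.2])
[(142, 254.0), (154, 248.0), (166, 249.5), (178, 249.0), (190, 250.0), (202, 250.5), (214, 239.5)]
245 199 315
260 193 321
275 190 324
ring col256 215
245 201 313
260 195 319
275 190 323
[220 221 222]
8 x [np.float64(-9.3), np.float64(5.2), np.float64(-4.0)] [np.float64(0.0044), np.float64(-0.0258), np.float64(0.0436)]
10 x [np.float64(-12.6), np.float64(8.3), np.float64(5.3)] [np.float64(0.0146), np.float64(-0.0315), np.float64(0.0465)]
```

>>> {"name": "apply_moves", "arguments": {"targets": [[-9.3, 5.2, -4, 0.0044, -0.0258, 0.0436, 0.4], [-9.3, 5.2, -4, 0.0044, -0.0258, 0.0436, 0.4], [-9.3, 5.2, -4, 0.0044, -0.0258, 0.0436, 0.4], [-9.3, 5.2, -4, 0.0044, -0.0258, 0.0436, 0.4], [-9.3, 5.2, -4, 0.0044, -0.0258, 0.0436, 0.4], [-9.3, 5.2, -4, 0.0044, -0.0258, 0.0436, 0.4], [-9.3, 5.2, -4, 0.0044, -0.0258, 0.0436, 0.4], [-9.3, 5.2, -4, 0.0044, -0.0258, 0.0436, 0.4]]}}

```text
time: 36.1
tool_pos: [479.2, 89.9, 188.1]
tcp_rot: [179.9, 11.9, -150.1]
ft_force: [-0.6, 0.8, -1.6]
finger_gap: 62.5
grip_force: 65.8
```

>>> {"name": "apply_moves", "arguments": {"targets": [[-12.6, 8.3, 5.3, 0.0146, -0.0315, 0.0465, 0.4], [-12.6, 8.3, 5.3, 0.0146, -0.0315, 0.0465, 0.4], [-12.6, 8.3, 5.3, 0.0146, -0.0315, 0.0465, 0.4], [-12.6, 8.3, 5.3, 0.0146, -0.0315, 0.0465, 0.4], [-12.6, 8.3, 5.3, 0.0146, -0.0315, 0.0465, 0.4], [-12.6, 8.3, 5.3, 0.0146, -0.0315, 0.0465, 0.4], [-12.6, 8.3, 5.3, 0.0146, -0.0315, 0.0465, 0.4], [-12.6, 8.3, 5.3, 0.0146, -0.0315, 0.0465, 0.4], [-12.6, 8.3, 5.3, 0.0146, -0.0315, 0.0465, 0.4], [-12.6, 8.3, 5.3, 0.0146, -0.0315, 0.0465, 0.4], [0, 0, 0, 0, 0, 0, 0.4], [0, 0, 0, 0, 0, 0, 0.4]]}}

```text
time: 37.6
tool_pos: [582.8, 208.0, 181.8]
tcp_rot: [178.0, 29.8, -178.7]
ft_force: [-0.0, 0.9, -1.4]
finger_gap: 62.5
grip_force: 66.1
```

Run:
```python
from h import *
Q=cradleR(BY)*R.from_euler("z",-3.5,degrees=True)*FL
p,q,s=pose();print(p,cradleR(BY).inv().apply(p-BS),np.degrees((q.inv()*Q).as_rotvec()),s["ft_force"],s["finger_gap"])
plan(atc(BS,BY,-8,1.5),Q,9)
```

```text
[582.79 208.01 181.78] [-1.18 -0.13 83.57] [-0.03 -0.18  0.05] [-0.02  0.85 -1.39] 62.53662282867545
9 x [np.float64(-0.3), np.float64(0.0), np.float64(10.2)] [np.float64(-0.0001), np.float64(-0.0003), np.float64(0.0001)]
```

>>> {"name": "apply_moves", "arguments": {"targets": [[-0.3, 0, 10.2, 0, 0, 0, 0.4], [-0.3, 0, 10.2, 0, 0, 0, 0.4], [-0.3, 0, 10.2, 0, 0, 0, 0.4], [-0.3, 0, 10.2, 0, 0, 0, 0.4], [-0.3, 0, 10.2, 0, 0, 0, 0.4], [-0.3, 0, 10.2, 0, 0, 0, 0.4], [-0.3, 0, 10.2, 0, 0, 0, 0.4], [-0.3, 0, 10.2, 0, 0, 0, 0.4], [-0.3, 0, 10.2, 0, 0, 0, 0.4], [0, 0, 0, 0, 0, 0, 0.4]]}}

```text
time: 38.85
tool_pos: [631.2, 212.3, 103.3]
tcp_rot: [178.0, 29.8, -178.8]
ft_force: [-1.1, -0.1, -2.7]
finger_gap: 62.8
grip_force: 66.1
```

Run:
```python
from h import *
p,q,s=pose();print(cradleR(BY).inv().apply(p-BS),s["ft_force"])
c=optics.get_calibration("wrist");im=optics.snapshot("wrist");cv2.imwrite("pics/w11raw.png",im[:,:,::-1])
m=hsv(im,100,125,s=100,v=40);r8=hsv(cv2.imread("pics/w8raw.png")[:,:,::-1].copy(),170,8,s=130,v=30)
for nm,M in (("blue",m),("red w8",r8)):
    print(nm,[(y,int(np.where(M[y,190:325])[0].min()+190),int(np.where(M[y,190:325])[0].max()+190)) for y in range(160,290,6) if M[y,190:325].any()])
for X in (15,25,-25): print(X,proj(c,atc(BS,BY,16,-32,X)),proj(c,atc(BS,BY,16,-38,X)))
b=hsv(im,12,30,s=100,v=60);bl,l=blobs(b,200);t=min(bl,key=lambda t:np.hypot(*(np.array(t[1])-[255,187])));print(t[:2])
```

```text
[ 1.67 -0.31 -8.75] [-1.13 -0.07 -2.72]
blue [(160, 215, 295), (166, 216, 295), (172, 218, 294), (178, 216, 295), (184, 213, 297), (190, 211, 297), (196, 213, 294), (202, 217, 294), (208, 218, 294), (214, 215, 299), (220, 210, 303), (226, 207, 306), (232, 204, 309), (238, 202, 312), (244, 199, 315), (250, 196, 317), (256, 194, 320), (262, 192, 322), (268, 190, 323), (274, 190, 324), (280, 190, 324), (286, 190, 322)]
red w8 [(160, 217, 297), (166, 218, 296), (172, 219, 295), (178, 219, 295), (184, 216, 298), (190, 214, 299), (196, 215, 298), (202, 219, 295), (208, 219, 295), (214, 219, 294), (220, 214, 300), (226, 209, 304), (232, 206, 307), (238, 203, 310), (244, 200, 313), (250, 198, 316), (256, 196, 318), (262, 193, 321), (268, 191, 323), (274, 190, 324), (280, 190, 324), (286, 190, 324)]
15 [279.98 183.21] [279.6  173.22]
25 [297.17 182.18] [297.   172.16]
-25 [211.64 187.33] [210.45 177.43]
([232, 144, 37, 72, 2143], [249.5, 180.6])
```

Predicted lug edges (211.6–297.2) match the image (211–297), so alignment is good. Lowering onto the plate.

>>> {"name": "apply_moves", "arguments": {"targets": [[0, 0, 6, 0, 0, 0, 0.4], [0, 0, 6, 0, 0, 0, 0.4], [0, 0, 5, 0, 0, 0, 0.4], [0, 0, 2, 0, 0, 0, 0.4], [0, 0, 1, 0, 0, 0, 0.4], [0, 0, 1, 0, 0, 0, 0.4], [0, 0, 0, 0, 0, 0, 0.4]]}}

```text
time: 39.78
tool_pos: [642.1, 213.6, 86.5]
tcp_rot: [178.0, 29.9, -178.8]
ft_force: [-0.1, 0.3, -2.4]
finger_gap: 62.7
grip_force: 66.1
```

>>> {"name": "apply_moves", "arguments": {"targets": [[0, 0, 0.8, 0, 0, 0, 0.4], [0, 0, 0.7, 0, 0, 0, 0.4], [0, 0, 0, 0, 0, 0, 0.4]]}}

```text
time: 40.15
tool_pos: [642.8, 213.6, 85.1]
tcp_rot: [178.0, 29.9, -178.8]
ft_force: [0.1, 0.3, -1.9]
finger_gap: 63.2
grip_force: 66.1
```

>>> {"name": "apply_moves", "arguments": {"targets": [[0, 0, 0.7, 0, 0, 0, 0.4], [0, 0, 0.6, 0, 0, 0, 0.4], [0, 0, 0, 0, 0, 0, 0.4]]}}

```text
time: 40.52
tool_pos: [643.4, 213.7, 83.9]
tcp_rot: [178.0, 29.9, -178.8]
ft_force: [-0.1, 0.7, -2.1]
finger_gap: 62.2
grip_force: 66.1
```

>>> {"name": "apply_moves", "arguments": {"targets": [[0, 0, 0.7, 0, 0, 0, 0.4], [0, 0, 0.6, 0, 0, 0, 0.4], [0, 0, 0, 0, 0, 0, 0.4]]}}

```text
time: 40.9
tool_pos: [644.0, 213.7, 82.8]
tcp_rot: [178.0, 29.9, -178.8]
ft_force: [0.5, -0.1, -1.9]
finger_gap: 62.4
grip_force: 66.1
```

>>> {"name": "apply_moves", "arguments": {"targets": [[0, 0, 0.6, 0, 0, 0, 0.4], [0, 0, 0, 0, 0, 0, 0.4]]}}

```text
time: 41.15
tool_pos: [644.4, 213.8, 82.3]
tcp_rot: [178.0, 29.9, -178.8]
ft_force: [-1.1, -0.3, -2.6]
finger_gap: 62.8
grip_force: 66.1
```

Run:
```python
from h import *
p,q,s=pose();C=cradleR(BY).inv();print(C.apply(p-BS),C.apply(s["ft_force"]))
```

```text
[  2.62  -0.1  -33.52] [-2.25 -0.22 -1.67]
```

>>> {"name": "apply_moves", "arguments": {"targets": [[0, 0, 0.6, 0, 0, 0, 0.4], [0, 0, 0.3, 0, 0, 0, 0.4], [0, 0, 0, 0, 0, 0, 0.4]]}}

```text
time: 41.52
tool_pos: [644.6, 213.8, 82.1]
tcp_rot: [178.0, 29.9, -178.8]
ft_force: [-9.6, -1.7, 6.0]
finger_gap: 62.4
grip_force: 67.5
```

>>> {"name": "apply_moves", "arguments": {"targets": [[0, 0, 0.5, 0, 0, 0, 0.4], [0, 0, 0.2, 0, 0, 0, 0.4], [0, 0, 0, 0, 0, 0, 0.4]]}}

```text
time: 41.9
tool_pos: [644.6, 213.8, 82.0]
tcp_rot: [178.0, 29.9, -178.8]
ft_force: [-20.4, -3.9, 14.6]
finger_gap: 62.1
grip_force: 68.8
```

Plate contact. Relieving and sliding to the ledge.

>>> {"name": "apply_moves", "arguments": {"targets": [[0, 0, -1, 0, 0, 0, 0.4], [0.5, 0, 0, 0, 0, 0, 0.4], [0.5, 0, 0, 0, 0, 0, 0.4], [0.5, 0, 0, 0, 0, 0, 0.4], [0.5, 0, 0, 0, 0, 0, 0.4], [0, 0, 0, 0, 0, 0, 0.4]]}}

```text
time: 42.65
tool_pos: [643.4, 213.9, 81.4]
tcp_rot: [178.0, 30.0, -178.8]
ft_force: [0.7, -0.1, 3.0]
finger_gap: 62.9
grip_force: 66.1
```

Run:
```python
from h import *
p,q,s=pose();C=cradleR(BY).inv();print(C.apply(p-BS),C.apply(s["ft_force"]))
```

```text
[  1.35   0.15 -33.8 ] [ 2.1  -0.2   2.25]
```

>>> {"name": "apply_moves", "arguments": {"targets": [[0.5, 0, 0, 0, 0, 0, 0.4], [0.5, 0, 0, 0, 0, 0, 0.4], [0, 0, 0, 0, 0, 0, 0.4]]}}

```text
time: 43.02
tool_pos: [642.5, 213.9, 80.9]
tcp_rot: [178.0, 30.0, -178.8]
ft_force: [-0.0, -0.3, 4.0]
finger_gap: 62.9
grip_force: 66.3
```

Run:
```python
from h import *
p,q,s=pose();C=cradleR(BY).inv();print(C.apply(p-BS),C.apply(s["ft_force"]))
```

```text
[  0.31   0.18 -33.78] [ 1.95 -0.34  3.5 ]
```

>>> {"name": "apply_moves", "arguments": {"targets": [[0.5, 0, 0, 0, 0, 0, 0.4], [0.5, 0, 0, 0, 0, 0, 0.4], [0, 0, 0, 0, 0, 0, 0.4]]}}

```text
time: 43.4
tool_pos: [642.1, 213.9, 80.7]
tcp_rot: [177.9, 30.0, -178.8]
ft_force: [4.6, -0.5, 4.4]
finger_gap: 62.6
grip_force: 66.3
```

Run:
```python
from h import *
p,q,s=pose();C=cradleR(BY).inv();print(C.apply(p-BS),C.apply(s["ft_force"]))
```

```text
[ -0.14   0.24 -33.73] [ 6.16 -0.92  1.58]
```

>>> {"name": "apply_moves", "arguments": {"targets": [[0.4, 0, 0, 0, 0, 0, 0.4], [0.3, 0, 0, 0, 0, 0, 0.4], [0, 0, 0, 0, 0, 0, 0.4]]}}

```text
time: 43.78
tool_pos: [641.9, 213.9, 80.7]
tcp_rot: [177.9, 30.1, -178.8]
ft_force: [8.0, 0.3, 3.2]
finger_gap: 62.4
grip_force: 66.2
```

Run:
```python
from h import *
p,q,s=pose();C=cradleR(BY).inv();print(C.apply(p-BS),C.apply(s["ft_force"]))
```

```text
[ -0.27   0.27 -33.67] [ 8.55 -0.46 -1.21]
```

Firm ledge contact at x ≈ −0.2. Releasing and backing away.

>>> {"name": "apply_moves", "arguments": {"targets": [[-0.3, 0, 0, 0, 0, 0, 0.4], [0, 0, 0, 0, 0, 0, 0.24], [0, 0, 0, 0, 0, 0, 0.22], [0, 0, 0, 0, 0, 0, 0.18], [0, 0, 0, 0, 0, 0, 0.1], [0, 0, 0, 0, 0, 0, 0], [0, 0, 0, 0, 0, 0, 0], [0, 0, -4, 0, 0, 0, 0], [0, 0, -8, 0, 0, 0, 0], [0, 0, -10, 0, 0, 0, 0], [0, 0, -10, 0, 0, 0, 0], [0, 0, -12, 0, 0, 0, 0], [0, 0, -12, 0, 0, 0, 0], [0, 0, -12, 0, 0, 0, 0], [0, 0, -12, 0, 0, 0, 0], [0, 0, -12, 0, 0, 0, 0], [0, 0, -12, 0, 0, 0, 0], [0, 0, -12, 0, 0, 0, 0], [0, 0, 0, 0, 0, 0, 0], [0, 0, 0, 0, 0, 0, 0]], "force": 20}}

```text
time: 46.28
tool_pos: [583.1, 208.4, 179.9]
tcp_rot: [178.0, 29.9, -178.8]
ft_force: [-0.4, -0.3, 0.4]
finger_gap: 85.1
grip_force: 0.0
```

Run:
```python
from h import *
p,q,s=pose();print(p,s["ft_force"],s["time"])
c=optics.get_calibration("wrist");im=optics.snapshot("wrist");cv2.imwrite("pics/w12raw.png",im[:,:,::-1])
a=cv2.cvtColor(im,cv2.COLOR_RGB2HSV);wh=((a[:,:,1]<60)&(a[:,:,2]>110)).astype(np.uint8)*255
e0=proj(c,atc(BS,BY,34));print("expected dial",e0,"stem",proj(c,atc(BS,BY,17,-50)))
bl,l=blobs(wh,300);t=min(bl,key=lambda t:np.hypot(*(np.array(t[1])-e0)));e=cv2.fitEllipse(cv2.convexHull(cv2.findNonZero((l==t[2]).astype(np.uint8))));print("dial",e)
b=hsv(im,12,30,s=100,v=60);bl,l=blobs(b,60);print(min(bl,key=lambda t:np.hypot(*(np.array(t[1])-proj(c,atc(BS,BY,17,-50)))))[:2])
D=onz(c,e[0],139.4);print("dial offset in cradle",cradleR(BY).inv().apply(D-BS)-[0,0,34])
# same check on red gauge (w9), and both from fixed cameras
for n in ("top","scene"):
    k=optics.get_calibration(n);i=optics.snapshot(n)
    A=cv2.cvtColor(i,cv2.COLOR_RGB2HSV)
    for nm,S,Y,h in (("red",RS,RY,(170,8)),("blue",BS,BY,(105,125))):
        e0=proj(k,atc(S,Y,34));m=((A[:,:,1]<70)&(A[:,:,2]>100)).astype(np.uint8)*255
        bl,l=blobs(m,15);t=min(bl,key=lambda t:np.hypot(*(np.array(t[1])-e0)));print(n,nm,"exp",e0,"dial",t[1],t[0][2:])
```

```text
[583.09 208.36 179.92] [-0.4  -0.31  0.44] 46.275
expected dial [257.06 199.71] stem [253.5  140.05]
dial ((256.972412109375, 200.7810821533203), (56.50282669067383, 59.82548522949219), 87.97794342041016)
([245, 128, 18, 38, 555], [253.1, 146.9])
dial offset in cradle [ 1.28 -0.16 -0.79]
top red exp [310.17 189.95] dial [309.9, 189.5] [15, 14, 174]
top blue exp [190.79 188.37] dial [190.3, 187.9] [16, 15, 178]
scene red exp [202.36 164.86] dial [202.2, 165.3] [17, 13, 156]
scene blue exp [290.22 271.66] dial [290.5, 272.4] [23, 18, 275]
```

Both gauges are where they should be in all three cameras and the gripper is clear, so I'm handing in.

```bash
python3 -c "
from bench import r
print(r.hand_in())"
```

```text
the job is handed in; nothing more can be done
None
```

The red gauge is on the red stand and the blue gauge on the blue stand, each down against its ledge with the stem through the notch; the job was handed in at about 46 s, and no verdict came back. My first try at gripping the red gauge came in short: a fingertip pressed on its dial with about 30 N and shifted it about 2 mm before I backed off and regripped it.

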